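# Clamp a mended vase with a padded cam clamp

## Robot

A 6-joint arm with a two-finger parallel gripper is mounted at the origin on the work surface. World frame = base frame: x ahead of the robot, y to its left, z up, the work surface at z = 0. Lengths are in m, angles in rad, forces in N, time in s.
With the tool pointing down it reaches from about 0.25 to 0.725 m from the base axis. Payload 4 kg.
Tool frame: the origin (TCP) lies on the centre line of the jaws, within the pads' length; the fingertips stand 14 mm ahead of it and the grasp point (between the pads) lies 5 mm behind it; z points along the fingers, x is the direction in which the jaws open and shut, and the axes are right-handed (so a half turn about z gives the same grasp; the last joint's range is limited). The gripper opens to 85 mm and grips with 20 to 120 N. Pads are 22 mm wide; open, the fingers measure 114 mm over their backs; the gripper's body (76 mm by 85 mm) begins 54 mm behind the grasp point. The pads swing forward as they close: fully open they stand 13 mm farther back than shut.
Start: joints at [-1.314, 0.241, 0.005, 1.335, 0, 1.571], TCP at [0.127, -0.484, 0.212] pointing down, gripper open.
Joint ranges: [-2.72, 2.72], [-1.05, 1.87], [-1.09, 1.28], [-1.99, 2.15], [-1.42, 1.44], [-3.14, 3.14]. Speed limits (rad/s): [2.79, 2.79, 3.14, 3.14, 3.14, 3.14].

## Interface

Orientations are given as a unit quaternion [x, y, z, w].
In Python, from workcell import bot gives the robot as it stands.
- The arm moves only by the tool play_rows, never from a script. Its argument "motion" is a list of rows, each an object with "fingers": the closure, from -1 (fully open) to 1 (shut), so that 0 is half open; "translation": the shift along the tool's x, y, z in cm, a list of three; "roll": the turn about the tool's z in degrees. A call has 1 to 20 rows; each row is the pose to reach, as a shift and turn from the pose commanded when the call began, along the tool's axes at that moment; what a row does not reach only later rows make up. A row lasts 1/12 s, in which the tool goes at most 41.7 mm and 7.16 degrees, less where a joint would pass 70% of its speed; a pose out of reach is approached as far as the arm can. A call with a gripper value outside its range is refused whole. The fingers move at their own pace and stop on an object; the grip force is fixed at half the most. Time passes only in rows, so rows that repeat a pose let the fingers close. It gives the time, the measured TCP pose, the force and the opening at its end, in the units of the state.
- bot.get_obs(): the state, without advancing time (a new reading comes with each control period).
- bot.camera(name): name is "side" or "top"; returns a dict with "pixels" (420x560x3 uint8, red, green, blue), "intrinsics" (3x3 intrinsics, pixels), "world_to_cam" (4x4, takes a point from world to camera coordinates). Camera axes: x right, y down, z forward; pixel columns grow to the right and rows downward; lengths in m; the calibration is good to about 2 mm. A picture is of the moment at which its call begins. There is no depth.
- bot.job_done(): hands the job in, once; it reports no verdict.
The state is a dict: "clock": time; "joint_pos": joint angles; "joint_vel": joint speeds; "tau": joint torques, N m; "eef_pos": TCP position; "tool_rot": TCP orientation; "ft_force": force on the tool from outside, world axes, zero at the start; "ft_torque": the same for the moment, N m; "grip_width": finger opening in m.
Only numpy, scipy, OpenCV 4.12 (cv2) and the standard library are available. Lean on these libraries where they do the work, as an engineer would, in place of code of your own. Each camera call takes 0.05 s, during which the arm holds its last target. There are 200 camera calls.

## Task

Stand the cork-faced pad upright in the gap between the clamp's jaw and the mended vase and let go of it. Then swing the cam lever, reaching in beneath the magnifier with a tilted tool and without knocking it, just far enough that the jaw, pad and vase are pinched snugly against the fence (about 25 N, never hard enough to strain the mend), and leave the lever there. Leave everything else on the table where it is.

Things in the scene. Friction and masses are not known exactly. Their poses are not given: they have to be found in the camera images.
- clamp: Wooden cam clamp on a fixed plywood board, 18 mm thick, 170 (x) by 330 mm (y). Origin: at table level on the clamp's centre line, under the jaw face as it stands at lever 0. +y is the clamping direction. Along it come lever pivot, sliding jaw, gap for the pad, vase, and a fixed wooden fence 55 mm tall, a few mm beyond the vase (distance not given). The lever sticks out on the -x side.
- gap (a point): Point on the top of the clamp board, on the centre line, 16 mm in +y from the clamp's origin: about the middle of the gap where the pad goes; frame as the clamp. The jaw's cork face (50 mm wide in x, its top 62 mm above the table) is at clamp y = 18 mm x lever angle; the vase's near face is at about y = 32 mm.
- lever (a joint): Angle of the cam lever, rad, range -0.15 to 1.35, near 0 (open) at the start. Grows clockwise from above: the post end swings to clamp +y; each rad moves the jaw 18 mm to +y. Friction holds it where left. Turning it takes about 7.6 N at the post; with the gap all taken up the jaw yields 1 mm per 8 N, and that push grows 1.7 N per 10 N of clamping force. Snug: 25 N (12 to 40 is sound, 60 breaks the mend).
- lever_pivot (a point): Point on the lever's vertical pivot axis, at clamp x = 0, y = -120 mm, on top of the board; frame as the clamp. At angle a the lever points from it along (-cos(0.55 - a), -sin(0.55 - a)) in clamp x, y. Sliding the pad and the vase along adds well under 1 N to the push on the lever; with the lever standing still a push reads 1 to 2 N less than turning it takes.
- lever_tip (a point): Point on the axis of the upright steel post at the end of the wooden lever, 105 mm from the pivot and 83 mm above the table; it moves with the lever. The post is 18 mm in diameter, from 62 to 98 mm above the table; the lever bar below it is 20 mm wide, its underside 54 mm above the table, and reaches 14 mm past the post's axis.
- magnifier: Bench magnifier, a clear pane in a white frame, fixed to the clamp; frame as the clamp. It lies level, 202 to 214 mm above the table, over x = -105 to -1 mm, y = -228 to -44 mm of the clamp: above the whole swing of the lever. Steel stand at x = 80, y = -140 mm. Reach the lever from the -x side beneath it, the gripper leaning back towards -x.
- pad_center (a point): Centre (half-way up) of the clamping pad: a wooden slab with cork on both broad faces, 54 mm along its x, 24 mm thick along its y, 75 mm tall, about 70 g, standing upright on the table at the start.
- vase: The mended white square vase with gold seams, 50 x 50 mm, body 70 mm tall plus a 12 mm neck of 28 mm diameter, about 0.3 kg, standing loose on the clamp board between jaw and fence. Origin: centre of its underside. The gap for the pad is between the jaw face and its near (-y) face.
- glue_jar: Bystander: squat glue jar, 48 mm across, 60 high.
- tea_cup: Bystander: blue tea cup, 72 mm across, 70 high.
- mended_bowl: Bystander: white bowl, 120 mm across, 55 high.
- brush: Bystander: brush lying flat.
- sanding_block: Bystander: cork sanding block 75 x 40 x 28 mm, lying flat.
- shard_tub: Bystander: translucent open tub 130 x 170 x 60 mm.
- specs_case: Bystander: black spectacles case 60 x 150 x 35 mm.

How it is judged:
By the outcome, as a careful person would: the job done as asked, in the order asked, and still so for the second after the job is handed in, with the robot touching nothing.
It also fails if it takes over 70 s, if anything falls off the work surface, if the arm or the gripper's body presses on something with over 40 N, if the wrist force passes 120 N, or if a joint passes its speed limit or range.

## Working session

There is one attempt and no reset: what is moved stays moved. The work goes in short steps, Python scripts to look and compute and a tool call to move; the robot and the scene stay as the last step left them, time stands still between calls to the robot, and variables do not carry over. Pictures are saved under pics/ and viewed, about 8 in all and at most 12, crops included, and the job is handed in when it is done.

Besides the shell and the picture viewer there is one more tool, called after ">>>" as name(argument=value, ...), one argument or row to a line, values as JSON. play_rows: Moves the arm, as the interface text tells. Its arguments: {"type":"object","properties":{"motion":{"type":"array","items":{"type":"object","properties":{"fingers":{"type":"number"},"translation":{"type":"array","items":{"type":"number"}},"roll":{"type":"number"}}}}},"required":["motion"]}

```bash
ls; mkdir -p pics
python3 - <<'E'
from workcell import bot
import cv2,numpy as np
for n in("top","side"):
    c=bot.camera(n);cv2.imwrite(f"pics/{n}0.png",c["pixels"][:,:,::-1])
    np.savez(f"{n}.npz",K=c["intrinsics"],T=c["world_to_cam"])
    R=c["world_to_cam"][:3,:3];print(n,-R.T@c["world_to_cam"][:3,3],R[2])
print(bot.get_obs())
E
```

```text
pics
top [0.19603662 0.00259095 1.77393399] [ 0.19444262 -0.00260925 -0.98091042]
side [0.1453873  1.1126341  1.27816498] [ 0.21987893 -0.66798042 -0.71095388]
{'clock': 0.1, 'joint_pos': array([-1.31401646e+00,  2.41362265e-01,  3.86136162e-03,  1.33524908e+00,
       -3.09701068e-05,  1.57081659e+00]), 'joint_vel': array([-3.88160638e-05, -1.50060831e-03,  3.19842258e-03,  2.33397697e-03,
       -4.46162806e-04, -1.32471456e-04]), 'tau': array([-6.84640509e-04, -3.73137438e+01,  2.53010291e+01,  1.09180095e-02,
        6.52511858e-05, -8.56595008e-07]), 'eef_pos': array([ 0.12681592, -0.48300695,  0.21119067]), 'tool_rot': array([ 7.91816441e-01, -6.10758356e-01, -7.82937830e-04, -5.84328612e-04]), 'ft_force': array([ 0.0658579 ,  1.5662643 , -1.25170293]), 'ft_torque': array([-0.01982435, -0.00228464,  0.02256337]), 'grip_width': 0.08508805334097}
```

View pics/top0.png

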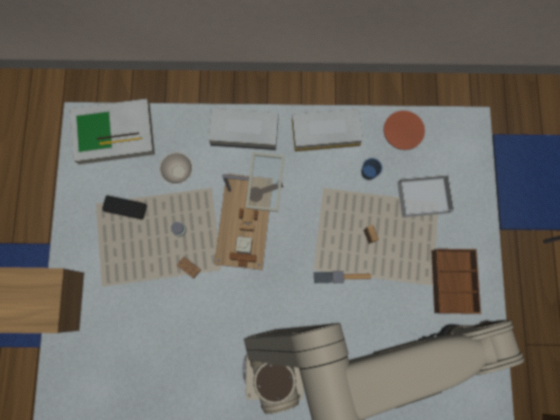

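View pics/side0.png

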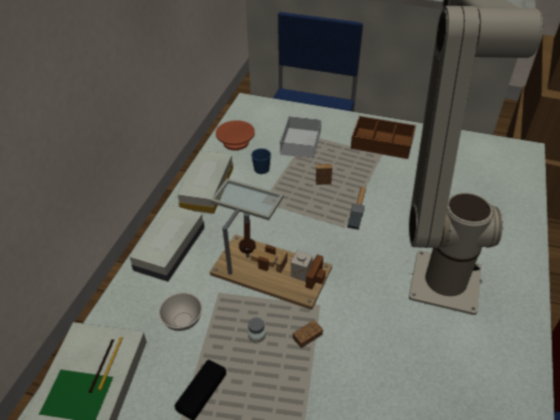

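The top view shows the clamp around (245,220), with its fence towards the robot, the lever post at about (278,186) and the pad at about (371,235). The side view shows the clamp at about (275,265) and the pad at (323,174). I'll enlarge both.

Run:
```python
import cv2,numpy as np
t=cv2.imread("pics/top0.png");s=cv2.imread("pics/side0.png")
def crop(im,x,y,w,h,k):return cv2.convertScaleAbs(cv2.resize(im[y:y+h,x:x+w],None,fx=k,fy=k,interpolation=cv2.INTER_CUBIC),alpha=1.5)
a=crop(t,210,150,90,124,4.8);b=crop(t,350,212,45,45,8)
H=a.shape[0];b2=np.zeros((H,b.shape[1],3),np.uint8);b2[:b.shape[0]]=b
cv2.imwrite("pics/a.png",np.hstack([a,b2]));print(a.shape,b.shape)
a=crop(s,205,175,135,130,4.4);b=crop(s,305,155,40,40,5)
b2=np.zeros((a.shape[0],b.shape[1],3),np.uint8);b2[:b.shape[0]]=b
cv2.imwrite("pics/b.png",np.hstack([a,b2]));print(a.shape,b.shape)
```

```text
(595, 432, 3) (360, 360, 3)
(572, 594, 3) (200, 200, 3)
```

View pics/a.png

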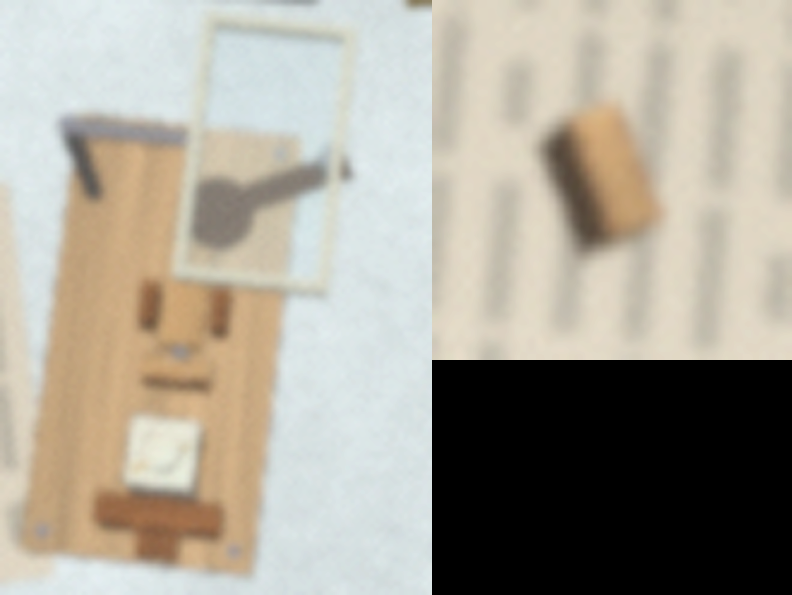

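View pics/b.png

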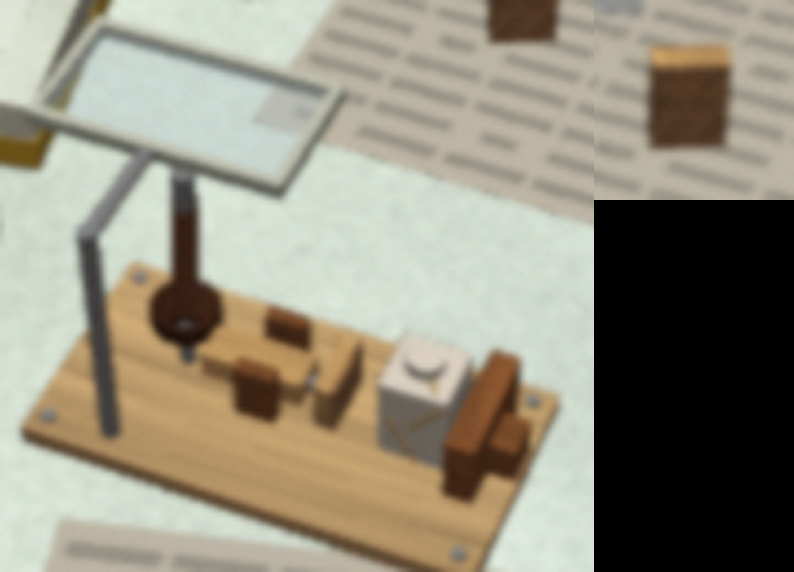

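The crops give clear corners for the magnifier frame, board, vase top and pad top. I'll fit poses from those.

```bash
cat > h.py <<'E'
import numpy as np
from scipy.optimize import least_squares
C={n:np.load(f"{n}.npz") for n in("top","side")}
def proj(n,P):
    P=np.atleast_2d(P);q=(C[n]["T"][:3,:3]@P.T).T+C[n]["T"][:3,3];u=(C[n]["K"]@q.T).T;return u[:,:2]/u[:,2:]
def ray(n,uv,z):
    d=np.linalg.inv(C[n]["K"])@[*uv,1];R=C[n]["T"][:3,:3];d=R.T@d;o=-R.T@C[n]["T"][:3,3];return o+d*(z-o[2])/d[2]
def w(p,L):
    L=np.atleast_2d(L).astype(float);c,s=np.cos(p[2]),np.sin(p[2])
    return np.c_[p[0]+c*L[:,0]-s*L[:,1],p[1]+s*L[:,0]+c*L[:,1],L[:,2]]
E
cat > fit.py <<'E'
from h import *
A=lambda v:np.array(v)/4.8+[210,150]
B=lambda v:np.array(v)/4.4+[205,175]
mag=np.array([[-1,-228,214],[-105,-228,214],[-105,-44,214],[-1,-44,214]])/1e3
mt=A([(203,12),(357,25),(326,294),(174,278)]);ms=B([(35,108),(105,25),(345,93),(280,195)])
bt=A([(22,553),(254,574),(298,137)])
bs=B([(24,432),(135,262),(558,402)])
def bd(y0):return np.array([[.085,y0+.33,.018],[-.085,y0+.33,.018],[-.085,y0,.018]]),np.array([[.085,y0,.018],[-.085,y0,.018],[-.085,y0+.33,.018]])
def f(p):
    a,b=bd(p[3]);return np.r_[(proj("top",w(p,mag))-mt).ravel(),(proj("side",w(p,mag))-ms).ravel(),(proj("top",w(p,a))-bt).ravel(),(proj("side",w(p,b))-bs).ravel()]
r=least_squares(f,[.45,.1,np.pi/2,-.22],loss="soft_l1");p=r.x;print("clamp",p,r.fun.round(1).tolist())
if abs(p[2])<0 : pass
sq=np.array([[1,-1],[-1,-1],[-1,1],[1,1]])
def obj(p0,hx,hy,z,t,s=None):
    L=np.c_[sq*[hx,hy],np.full(4,z)]
    g=lambda q:np.r_[(proj("top",w(q,L))-t).ravel(),(proj("side",w(q,L))-s).ravel() if s is not None else []]
    r=least_squares(g,p0,loss="soft_l1");print(r.x,r.fun.round(1).tolist());return r.x
v0=w(p,[0,.057,0])[0]
v=obj([v0[0],v0[1],p[2]],.025,.025,.088,A([(129,415),(201,420),(198,492),(123,485)]))
c,s=np.cos(p[2]),np.sin(p[2]);print("vase in clamp",np.array([[c,s],[-s,c]])@(v[:2]-p[:2]),v[2]-p[2])
t=(np.array([(572,120),(612,100),(662,215),(613,240)])-[432,0])/8+[350,212]
P=np.array([ray("top",q,.075) for q in t]);print("pad top corners",P.round(4).tolist(),P.mean(0))
S=(np.array([(651,46),(729,46),(729,67),(651,67)])-[594,0])/5+[305,155]
print("pad side",[ray("side",q,.075).round(4).tolist() for q in S])
print("tip top",[np.round(np.array([[c,s],[-s,c]])@(ray("top",A(q),z)[:2]-p[:2]),4) for q,z in(((345,168),.098),((221,212),.06),((350,172),.07))])
for a in(-.1,0,.1): print(a,(proj("top",w(p,[-.105*np.cos(.55-a),-.12-.105*np.sin(.55-a),.098]))-[210,150])*4.8,(proj("side",w(p,[-.105*np.cos(.55-a),-.12-.105*np.sin(.55-a),.098]))-[205,175])*4.4)
print("jaw",[(proj("side",w(p,[x,0,z]))-[205,175])*4.4 for x in(.025,-.025) for z in(.062,)])
E
python3 fit.py
```

```text
clamp [ 0.46877325  0.1117319   1.45451141 -0.20249803] [-1.9, -0.2, -2.1, 1.0, -2.8, 0.4, -3.8, -0.4, -2.2, 1.4, -1.0, -1.5, 0.7, -0.3, 0.2, -0.2, 0.1, -1.7, 0.1, 0.1, 2.9, 0.0, 0.2, -4.3, 1.2, -3.0, 1.8, -3.3]
[0.41121615 0.10629778 1.51407073] [0.2, 0.1, -0.0, 0.0, -0.5, -0.3, 0.3, 0.2]
vase in clamp [-0.01207536  0.05653791] 0.05955932132573105
pad top corners [[0.4772, -0.3149, 0.075], [0.486, -0.3323, 0.075], [0.4365, -0.3523, 0.075], [0.4256, -0.3311, 0.075]] [ 0.45632151 -0.33265834  0.075     ]
pad side [[0.488, -0.3305, 0.075], [0.4363, -0.3462, 0.075], [0.4308, -0.324, 0.075], [0.4821, -0.3085, 0.075]]
tip top [array([-0.1138, -0.1618]), array([-0.0276, -0.1271]), array([-0.1173, -0.1663])]
-0.1 [[306.96968018 133.61349036]] [[155.35557569 178.88925573]]
0 [[313.63930686 146.24306468]] [[170.18767961 176.94131882]]
0.1 [[318.98695754 159.48214119]] [[185.12158731 176.03045279]]
jaw [array([[330.35513192, 401.10569751]]), array([[360.89799912, 349.16601309]])]
```

```bash
python3 - <<'E'
s=open("fit.py").read()
s=s.replace("def bd(y0):return","def bd(y0,x0):return").replace("a,b=bd(p[3]);","a,b=bd(p[3],0);a=a+[p[4],0,0];b=b+[p[4],0,0];").replace("-.22]","-.22,0]")
open("fit.py","w").write(s)
E
python3 fit.py
```

```text
clamp [ 0.46761319  0.10193162  1.47777923 -0.19968627  0.01687792] [-0.5, -0.0, -0.6, 0.5, 0.0, -0.0, -1.0, -0.0, -1.4, 0.4, -1.0, -2.6, 1.2, -2.4, 1.5, -2.3, -1.3, -0.4, -1.1, 0.3, -0.3, -0.1, -0.2, -1.0, -0.2, -0.5, 1.7, -2.2]
[0.41121615 0.10629778 1.5140707 ] [0.2, 0.1, -0.0, 0.0, -0.5, -0.3, 0.3, 0.2]
vase in clamp [-0.00089104  0.05655878] 0.03629147251714171
pad top corners [[0.4772, -0.3149, 0.075], [0.486, -0.3323, 0.075], [0.4365, -0.3523, 0.075], [0.4256, -0.3311, 0.075]] [ 0.45632151 -0.33265834  0.075     ]
pad side [[0.488, -0.3305, 0.075], [0.4363, -0.3462, 0.075], [0.4308, -0.324, 0.075], [0.4821, -0.3085, 0.075]]
tip top [array([-0.1077, -0.1594]), array([-0.0207, -0.1267]), array([-0.1113, -0.1638])]
-0.1 [[315.01064259 132.05363522]] [[156.61296087 173.05467139]]
0 [[321.98895314 144.52602375]] [[171.35961028 170.87835292]]
0.1 [[327.66081421 157.637067  ]] [[186.23993804 169.73082945]]
jaw [array([[337.30401728, 390.95857987]]), array([[366.01516406, 338.91046758]])]
```

```bash
cat > ov.py <<'E'
import cv2
from h import *
def draw(im,n,x,y,wd,ht,k,polys,gain=1.5):
    o=cv2.convertScaleAbs(cv2.resize(im[y:y+ht,x:x+wd],None,fx=k,fy=k,interpolation=cv2.INTER_CUBIC),alpha=gain)
    for P,col in polys:
        q=(proj(n,P)-[x-.5,y-.5])*k-.5
        cv2.polylines(o,[np.round(q).astype(int).reshape(-1,1,2)],len(P)>2,col,1,cv2.LINE_AA)
    return o
def box(p,x0,x1,y0,y1,z):return w(p,[[x0,y0,z],[x1,y0,z],[x1,y1,z],[x0,y1,z]])
E
cat > o1.py <<'E'
from ov import *
p=[.46761,.10193,1.4778];pad=[.457,-.330,np.radians(20)]
R,G,Bl,Y=(0,0,255),(0,255,0),(255,0,0),(0,255,255)
tip=lambda a:w(p,[[0,-.12,.062],[-.105*np.cos(.55-a),-.12-.105*np.sin(.55-a),.062]])
post=lambda a:w(p,[[-.105*np.cos(.55-a)+.009*np.cos(t),-.12-.105*np.sin(.55-a)+.009*np.sin(t),.098] for t in np.linspace(0,6,12)])
pl=[(box(p,-.105,-.001,-.228,-.044,.214),R),(box(p,-.025,.025,-.01,0,.062),G),(box(p,-.025,.025,.032,.082,.088),Bl),(box(p,-.025,.025,.032,.082,.018),Bl),(tip(0),Y),(post(0),Y),(box(pad,-.027,.027,-.012,.012,.075),R),(box(pad,-.027,.027,-.012,.012,0),G)]
t=cv2.imread("pics/top0.png");s=cv2.imread("pics/side0.png")
def two(a,b):
    h=max(a.shape[0],b.shape[0]);f=lambda m:np.vstack([m,np.zeros((h-m.shape[0],m.shape[1],3),np.uint8)]);return np.hstack([f(a),f(b)])
a=two(draw(t,"top",225,150,65,118,5,pl),draw(t,"top",355,220,32,32,5,pl))
b=two(draw(s,"side",205,180,125,120,2.4,pl),draw(s,"side",308,155,32,35,2.4,pl))
b=two(draw(s,"side",208,180,110,100,3,pl,1.5),np.zeros((1,1,3),np.uint8));c=draw(s,"side",308,158,32,32,5,pl)
a[200:200+160,325:485]=c
cv2.imwrite("pics/o1.png",two(a,b)[:600,:800]);print(a.shape,b.shape)
E
python3 o1.py
```

```text
(590, 485, 3) (300, 331, 3)
```

View pics/o1.png

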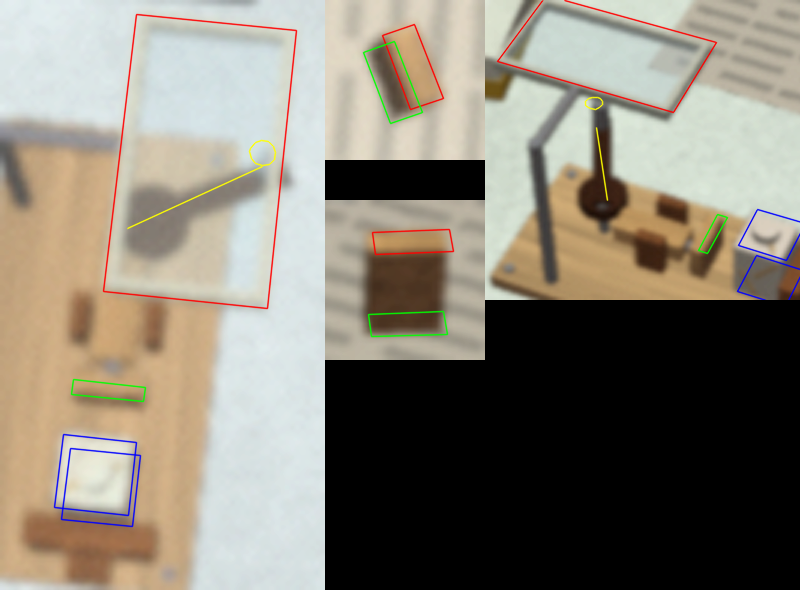

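```bash
cat > mv.py <<'E'
import sys,numpy as np
from scipy.spatial.transform import Rotation as Ro
from workcell import bot
o=bot.get_obs();R=Ro.from_quat(o["tool_rot"]);
def to(P): return (R.inv().apply(np.array(P)-o["eef_pos"])*100).round(2).tolist()
def info():
    M=R.as_matrix();print("t",round(o["clock"],2),"p",o["eef_pos"].round(4),"x",M[:,0].round(3),"z",M[:,2].round(3),"yaw",np.degrees(np.arctan2(M[1,0],M[0,0])).round(1),"F",o["ft_force"].round(1),"w",round(o["grip_width"],4),"q",o["joint_pos"].round(2))
E
python3 -c "
from mv import *
info();print(to([.457,-.330,.211]),to([.457,-.33,.14]))"
```

```text
t 0.1 p [ 0.1268 -0.483   0.2112] x [ 0.254 -0.967 -0.002] z [-0.001  0.002 -1.   ] yaw -75.3 F [ 0.1  1.6 -1.3] w 0.0851 q [-1.31  0.24  0.    1.34 -0.    1.57]
[-6.41, -35.82, 0.03] [-6.4, -35.82, 7.13]
```

>>> play_rows(
  motion=[
    {"translation":[-6.4,-35.8,0],"roll":-95.3,"fingers":-1},
    {"translation":[-6.4,-35.8,0],"roll":-95.3,"fingers":-1},
    {"translation":[-6.4,-35.8,0],"roll":-95.3,"fingers":-1},
    {"translation":[-6.4,-35.8,0],"roll":-95.3,"fingers":-1},
    {"translation":[-6.4,-35.8,0],"roll":-95.3,"fingers":-1},
    {"translation":[-6.4,-35.8,0],"roll":-95.3,"fingers":-1},
    {"translation":[-6.4,-35.8,0],"roll":-95.3,"fingers":-1},
    {"translation":[-6.4,-35.8,0],"roll":-95.3,"fingers":-1},
    {"translation":[-6.4,-35.8,0],"roll":-95.3,"fingers":-1},
    {"translation":[-6.4,-35.8,0],"roll":-95.3,"fingers":-1},
    {"translation":[-6.4,-35.8,0],"roll":-95.3,"fingers":-1},
    {"translation":[-6.4,-35.8,5],"roll":-95.3,"fingers":-1},
    {"translation":[-6.4,-35.8,5],"roll":-95.3,"fingers":-1},
    {"translation":[-6.4,-35.8,5],"roll":-95.3,"fingers":-1},
    {"translation":[-6.4,-35.8,5],"roll":-95.3,"fingers":-1},
    {"translation":[-6.4,-35.8,5],"roll":-95.3,"fingers":-1},
    {"translation":[-6.4,-35.8,5],"roll":-95.3,"fingers":-1},
  ],
)

```text
clock: 1.52
eef_pos: [0.4573, -0.331, 0.1624]
tool_rot: [0.985, 0.173, 0.0, 0.0]
ft_force: [0.3, -0.3, 0.0]
grip_width: 0.0854
```

```bash
cat > o2.py <<'E'
from mv import *
from ov import *
info();print(to([.457,-.33,.045]))
M=R.as_matrix();pt=lambda x,y,z:o["eef_pos"]+M@[x,y,z]
pad=[.457,-.330,np.radians(20)]
tp=np.array([pt(sx*.0425,sy*.011,.001) for sx,sy in((1,1),(1,-1),(-1,-1),(-1,1))])
pl=[(box(pad,-.027,.027,-.012,.012,.075),(0,0,255)),(box(pad,-.027,.027,-.012,.012,0),(0,255,0)),(tp,(0,255,255))]
ims=[]
for n,x,y in(("top",345,200),("side",290,125)):
    im=bot.camera(n)["pixels"][:,:,::-1].copy();ims+=[draw(im,n,x,y,65,75,6,pl)]
cv2.imwrite("pics/o2.png",np.hstack(ims))
E
python3 o2.py
```

```text
t 1.52 p [ 0.4573 -0.331   0.1624] x [0.94  0.341 0.   ] z [ 0.001 -0.    -1.   ] yaw 20.0 F [ 0.3 -0.3  0. ] w 0.0854 q [-0.63  0.39  0.09  1.26 -0.    0.6 ]
[0.0, -0.12, 11.74]
```

View pics/o2.png

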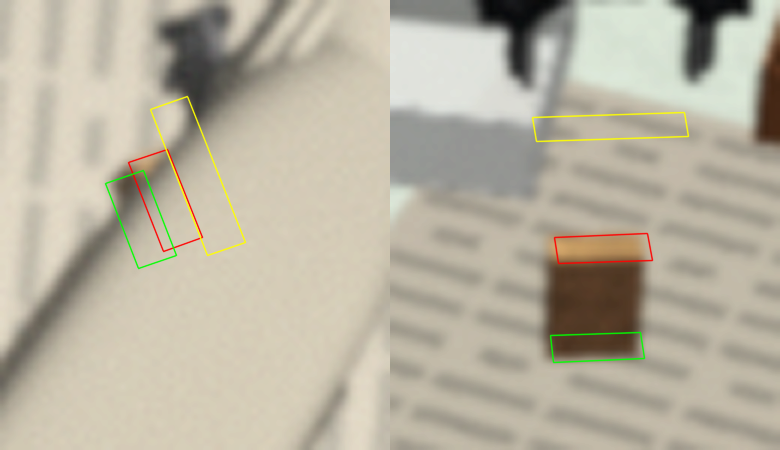

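The side view shows the pad matching its predicted box. The finger ends, at about (312,139) and (341,138), are higher than I predicted, so I'll work out where they really are.

Run:
```python
from mv import *
from h import *
M=R.as_matrix();print(C["side"]["K"])
for tz in(.014,.001,-.01,-.02,-.03,-.04):
    print(tz,[proj("side",o["eef_pos"]+M@[sx*.05,sy*.011,tz]).round(1).tolist() for sx in(1,-1) for sy in (1,-1)])
c=bot.camera("side");print(np.abs(c["world_to_cam"]-C["side"]["T"]).max(), np.abs(c["intrinsics"]-C["side"]["K"]).max())
c=bot.camera("top");print(np.abs(c["world_to_cam"]-C["top"]["T"]).max())
```

```text
[[545.78442609   0.         281.07038413]
 [  0.         545.78442609 223.6791559 ]
 [  0.           0.           1.        ]]
0.014 [[[310.9, 147.2]], [[311.5, 151.2]], [[340.5, 146.2]], [[341.2, 150.2]]]
0.001 [[[311.1, 144.0]], [[311.6, 148.1]], [[340.7, 143.1]], [[341.5, 147.1]]]
-0.01 [[[311.2, 141.4]], [[311.7, 145.4]], [[341.0, 140.4]], [[341.7, 144.4]]]
-0.02 [[[311.2, 139.0]], [[311.8, 143.0]], [[341.2, 138.0]], [[341.9, 142.0]]]
-0.03 [[[311.3, 136.5]], [[311.9, 140.5]], [[341.4, 135.5]], [[342.2, 139.5]]]
-0.04 [[[311.4, 134.0]], [[312.0, 138.0]], [[341.6, 133.1]], [[342.4, 137.0]]]
0.0 0.0
0.0
```

>>> play_rows(
  motion=[
    {"translation":[0,-0.1,4],"roll":0,"fingers":-1},
    {"translation":[0,-0.1,8],"roll":0,"fingers":-1},
    {"translation":[0,-0.1,10.5],"roll":0,"fingers":-1},
    {"translation":[0,-0.1,12.4],"roll":0,"fingers":-1},
    {"translation":[0,-0.1,12.4],"roll":0,"fingers":-1},
    {"translation":[0,-0.1,12.4],"roll":0,"fingers":-1},
    {"translation":[0,-0.1,12.4],"roll":0,"fingers":1},
    {"translation":[0,-0.1,12.4],"roll":0,"fingers":1},
    {"translation":[0,-0.1,12.4],"roll":0,"fingers":1},
    {"translation":[0,-0.1,12.4],"roll":0,"fingers":1},
    {"translation":[0,-0.1,12.4],"roll":0,"fingers":1},
    {"translation":[0,-0.1,12.4],"roll":0,"fingers":1},
    {"translation":[0,-0.1,12.4],"roll":0,"fingers":1},
    {"translation":[0,-0.1,12.4],"roll":0,"fingers":1},
  ],
)

```text
clock: 2.88
eef_pos: [0.4585, -0.3311, 0.0405]
tool_rot: [0.985, 0.174, 0.002, 0.002]
ft_force: [0.6, -0.6, 5.8]
grip_width: 0.0523
```

```bash
cat > o3.py <<'E'
from mv import *
from ov import *
info()
M=R.as_matrix();pt=lambda x,y,z:o["eef_pos"]+M@[x,y,z]
sq=((1,1),(1,-1),(-1,-1),(-1,1))
top=np.array([pt(a*.027,b*.012,-.037) for a,b in sq]);bot_=np.array([pt(a*.027,b*.012,.038) for a,b in sq])
im=bot.camera("side")["pixels"][:,:,::-1].copy()
cv2.imwrite("pics/o3.png",draw(im,"side",285,120,80,75,7,[(top,(0,0,255)),(bot_,(0,255,0))],2))
E
python3 o3.py
```

```text
t 2.88 p [ 0.4585 -0.3311  0.0405] x [0.94  0.342 0.003] z [ 0.004 -0.003 -1.   ] yaw 20.0 F [ 0.6 -0.6  5.8] w 0.0523 q [-0.63  0.49 -0.1   0.98  0.    0.6 ]
```

View pics/o3.png

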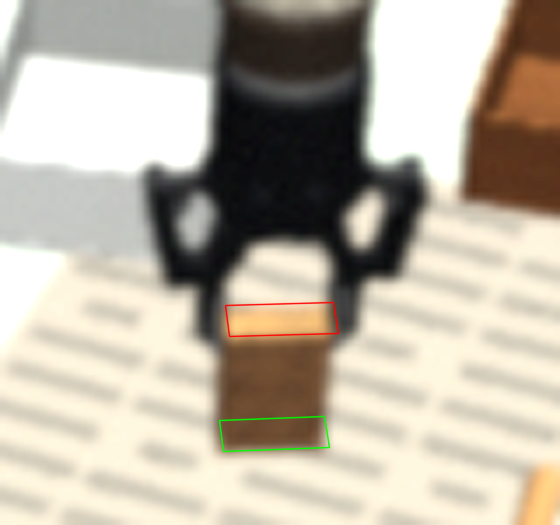

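The gripper has the pad (52 mm opening), but the finger ends at display row 340 sit barely below the pad's top edge at row 335. That is much higher than I computed from the TCP. I'll open, go lower while watching the force, and grip again.

>>> play_rows(
  motion=[
    {"translation":[0,0,0],"roll":0,"fingers":-1},
    {"translation":[0,0,0],"roll":0,"fingers":-1},
    {"translation":[0,0,0],"roll":0,"fingers":-1},
    {"translation":[0,0,0],"roll":0,"fingers":-1},
    {"translation":[0,0,0],"roll":0,"fingers":-1},
    {"translation":[0,0,0],"roll":0,"fingers":-1},
  ],
)

```text
clock: 3.43
eef_pos: [0.4565, -0.3297, 0.0378]
tool_rot: [0.985, 0.174, -0.0, -0.0]
ft_force: [1.0, -0.8, 0.2]
grip_width: 0.0855
```

Run:
```python
from mv import *
from ov import *
info()
M=R.as_matrix();pt=lambda x,y,z:o["eef_pos"]+M@[x,y,z]
# finger outline hypothesis: tip plane at +.001, and body plane -.059 (85 along x?, 76)
sq=((1,1),(1,-1),(-1,-1),(-1,1))
pl=[(np.array([pt(a*.057,b*.011,.001) for a,b in sq]),(0,255,255)),(np.array([pt(a*.0425,b*.038,-.059) for a,b in sq]),(0,255,0))]
pad=[.457,-.330,np.radians(20)];pl+=[(box(pad,-.027,.027,-.012,.012,.075),(0,0,255))]
im=bot.camera("side")["pixels"][:,:,::-1].copy();a=draw(im,"side",285,110,80,85,6,pl,1.6)
im=bot.camera("top")["pixels"][:,:,::-1].copy();b=draw(im,"top",350,195,50,85,6,pl,1.6)
cv2.imwrite("pics/o4.png",np.hstack([a,b]))
```

```text
t 3.43 p [ 0.4565 -0.3297  0.0378] x [ 0.94   0.342 -0.   ] z [-0.  0. -1.] yaw 20.0 F [ 1.  -0.8  0.2] w 0.0855 q [-0.63  0.5  -0.1   0.98 -0.    0.6 ]
```

View pics/o4.png

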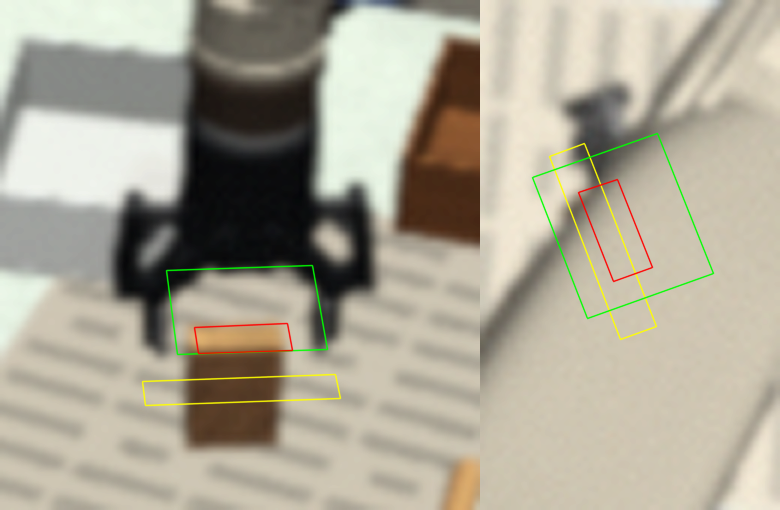

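>>> play_rows(
  motion=[
    {"translation":[0,0,0.7],"roll":0,"fingers":-1},
    {"translation":[0,0,1.3],"roll":0,"fingers":-1},
    {"translation":[0,0,1.9],"roll":0,"fingers":-1},
    {"translation":[0,0,1.9],"roll":0,"fingers":-1},
    {"translation":[0,0,1.9],"roll":0,"fingers":-1},
  ],
)

```text
clock: 3.95
eef_pos: [0.456, -0.3294, 0.018]
tool_rot: [0.985, 0.174, -0.001, -0.001]
ft_force: [-0.5, 0.1, 0.3]
grip_width: 0.0856
```

>>> play_rows(
  motion=[
    {"translation":[0,0,0],"roll":0,"fingers":1},
    {"translation":[0,0,0],"roll":0,"fingers":1},
    {"translation":[0,0,0],"roll":0,"fingers":1},
    {"translation":[0,0,0],"roll":0,"fingers":1},
    {"translation":[0,0,0],"roll":0,"fingers":1},
    {"translation":[0,0,0],"roll":0,"fingers":1},
    {"translation":[0,0,0],"roll":0,"fingers":1},
    {"translation":[0,0,0],"roll":0,"fingers":1},
  ],
)

```text
clock: 4.62
eef_pos: [0.4571, -0.3302, 0.0196]
tool_rot: [0.985, 0.174, 0.0, 0.0]
ft_force: [-0.1, -0.9, 4.0]
grip_width: 0.0532
```

```bash
python3 -c "
from mv import *
info();print(to([.457,-.33,.19]),to([.395,.104,.19]))"
```

```text
t 4.62 p [ 0.4571 -0.3302  0.0196] x [0.94  0.342 0.001] z [ 0.001 -0.001 -1.   ] yaw 20.0 F [-0.1 -0.9  4. ] w 0.0532 q [-0.63  0.52 -0.12  0.93  0.    0.6 ]
[0.0, -0.0, -17.04] [9.03, -42.9, -17.08]
```

>>> play_rows(
  motion=[
    {"translation":[0,0,-2],"roll":0,"fingers":1},
    {"translation":[0,0,-5],"roll":0,"fingers":1},
    {"translation":[0,0,-8],"roll":0,"fingers":1},
    {"translation":[0,0,-12],"roll":0,"fingers":1},
    {"translation":[0,0,-16],"roll":-5,"fingers":1},
    {"translation":[0.5,-4,-17],"roll":-10,"fingers":1},
    {"translation":[1.5,-8,-17],"roll":-15,"fingers":1},
    {"translation":[2.5,-12,-17],"roll":-20,"fingers":1},
    {"translation":[3.5,-16,-17],"roll":-25,"fingers":1},
    {"translation":[4.5,-20,-17],"roll":-30,"fingers":1},
    {"translation":[5.5,-24,-17],"roll":-35,"fingers":1},
    {"translation":[6.3,-28,-17],"roll":-41,"fingers":1},
    {"translation":[7.2,-32,-17],"roll":-47,"fingers":1},
    {"translation":[8,-36,-17],"roll":-53,"fingers":1},
    {"translation":[8.6,-40,-17],"roll":-59,"fingers":1},
    {"translation":[9.0,-42.9,-17],"roll":-64.7,"fingers":1},
    {"translation":[9.0,-42.9,-17],"roll":-64.7,"fingers":1},
    {"translation":[9.0,-42.9,-17],"roll":-64.7,"fingers":1},
    {"translation":[9.0,-42.9,-17],"roll":-64.7,"fingers":1},
  ],
)

```text
clock: 6.2
eef_pos: [0.394, 0.1037, 0.1886]
tool_rot: [0.739, 0.674, -0.001, -0.0]
ft_force: [-0.4, -0.2, -0.1]
grip_width: 0.0531
```

```bash
cat > o5.py <<'E'
from mv import *
from ov import *
info()
p=[.46761,.10193,1.4778]
print(to(w(p,[0,.016,.19])[0]))
M=R.as_matrix();pt=lambda x,y,z:o["eef_pos"]+M@[x,y,z]
sq=((1,1),(1,-1),(-1,-1),(-1,1))
pl=[(np.array([pt(a*.027,b*.012,-.057) for a,b in sq]),(0,0,255)),(np.array([pt(a*.027,b*.012,.018) for a,b in sq]),(0,255,0))]
pl+=[(box(p,-.025,.025,0,.032,.062),(0,255,255)),(box(p,-.025,.025,.032,.082,.088),(255,0,0))]
im=bot.camera("side")["pixels"][:,:,::-1].copy();a=draw(im,"side",255,170,85,105,5.6,pl,1.7)
im=bot.camera("top")["pixels"][:,:,::-1].copy();b=draw(im,"top",222,185,55,90,5.6,pl,1.7)
h=min(a.shape[0],b.shape[0]);cv2.imwrite("pics/o5.png",np.hstack([a[:h],b[:h]]))
E
python3 o5.py
```

```text
t 6.2 p [0.394  0.1037 0.1886] x [ 0.092  0.996 -0.001] z [-0.001 -0.001 -1.   ] yaw 84.7 F [-0.4 -0.2 -0.1] w 0.0531 q [ 0.26  0.07 -0.26  1.24 -0.    0.35]
[0.5, 5.75, -0.14]
```

View pics/o5.png

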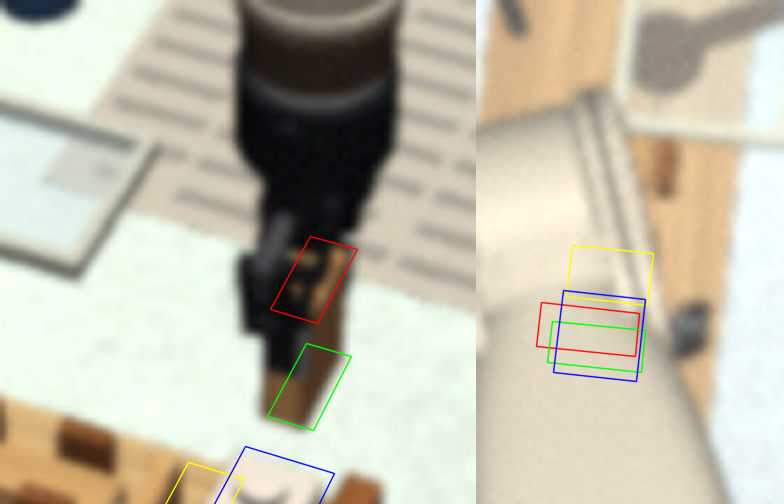

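The side view shows the pad in hand, upright and within about 1 px of its predicted box, with its bottom at about (262–318, 412–430). Next I'll measure the gap in the same camera, so that its bias cancels.

Run:
```python
from h import *
p=[.46761,.10193,1.4778];c,s=np.cos(p[2]),np.sin(p[2]);Ri=np.array([[c,s],[-s,c]])
B=lambda v:np.array(v)/4.4+[205,175]
A=lambda v:np.array(v)/4.8+[210,150]
for nm,v,z in(("vase FL",(408,331),.088),("FR",(473,350),.088),("NL",(381,386),.088),("NR",(447,412),.088),("jaw far",(362,343),.062),("jaw near",(328,390),.062),("vase NLbase",(381,452),.018)):
    print("side",nm,(Ri@(ray("side",B(v),z)[:2]-p[:2])*1e3).round(1))
for nm,v,z in(("jaw L",(143,388),.062),("jaw R",(210,388),.062),("vase",(129,415),.088),("vase",(201,420),.088),("fenceL",(95,492),.055),("fenceR",(222,504),.055),("fenceLb",(95,524),.055),("fenceRb",(222,538),.055)):
    print("top",nm,(Ri@(ray("top",A(v),z)[:2]-p[:2])*1e3).round(1))
# bias in side: pad in hand
C5=lambda v:np.array(v)/5.6+[255,170]
print("bias",[(Ri@(ray("side",C5(v),.17)[:2]-p[:2])*1e3).round(1) for v in((262,410),(268,415))])
```

```text
side vase FL [-20.7  32. ]
side FR [-21.4  77.8]
side NL [30.6 33.5]
side NR [34.8 81.1]
side jaw far [-20.5  -1.1]
side jaw near [26.6 -6. ]
side vase NLbase [28.9 33.1]
top jaw L [20.5  8.3]
top jaw R [-27.3   3.4]
top vase [25.8 32.3]
top vase [-25.   30.6]
top fenceL [46.4 85.5]
top fenceR [-44.8  84.6]
top fenceLb [ 43.6 108.1]
top fenceRb [-47.5 108.7]
bias [array([19.6, 59.1]), array([21.6, 63. ])]
```

```bash
python3 -c "
from mv import *
from h import *
p=[.46761,.10193,1.4778]
for z in (.19,.115,.045): print(to(w(p,[0,.019,z])[0]))"
```

```text
[0.58, 5.4, -0.13]
[0.58, 5.4, 7.37]
[0.59, 5.41, 14.37]
```

>>> play_rows(
  motion=[
    {"translation":[0.5,3,0],"roll":0,"fingers":1},
    {"translation":[0.6,5.4,0],"roll":0,"fingers":1},
    {"translation":[0.6,5.4,2],"roll":0,"fingers":1},
    {"translation":[0.6,5.4,4],"roll":0,"fingers":1},
    {"translation":[0.6,5.4,6],"roll":0,"fingers":1},
    {"translation":[0.6,5.4,7.4],"roll":0,"fingers":1},
    {"translation":[0.6,5.4,7.9],"roll":0,"fingers":1},
    {"translation":[0.6,5.4,8.4],"roll":0,"fingers":1},
    {"translation":[0.6,5.4,8.9],"roll":0,"fingers":1},
    {"translation":[0.6,5.4,9.4],"roll":0,"fingers":1},
    {"translation":[0.6,5.4,9.4],"roll":0,"fingers":1},
  ],
)

```text
clock: 7.22
eef_pos: [0.4632, 0.1027, 0.105]
tool_rot: [0.74, 0.672, 0.01, 0.012]
ft_force: [6.9, -10.6, 34.1]
grip_width: 0.0531
```

>>> play_rows(
  motion=[
    {"translation":[0,0,-2],"roll":0,"fingers":1},
    {"translation":[0,0,-6],"roll":0,"fingers":1},
    {"translation":[0,0,-6],"roll":0,"fingers":1},
    {"translation":[0,0,-6],"roll":0,"fingers":1},
  ],
)

```text
clock: 7.55
eef_pos: [0.4516, 0.1047, 0.1582]
tool_rot: [0.74, 0.673, 0.003, 0.002]
ft_force: [0.4, -0.3, -1.0]
grip_width: 0.0532
```

```bash
sed -i 's/pics\/o5/pics\/o6/' o5.py; python3 o5.py
```

```text
t 7.55 p [0.4516 0.1047 0.1582] x [0.094 0.996 0.002] z [ 0.007  0.002 -1.   ] yaw 84.6 F [ 0.4 -0.3 -1. ] w 0.0532 q [ 0.23  0.2  -0.2   1.17 -0.    0.32]
[-0.12, 0.05, -3.18]
```

View pics/o6.png

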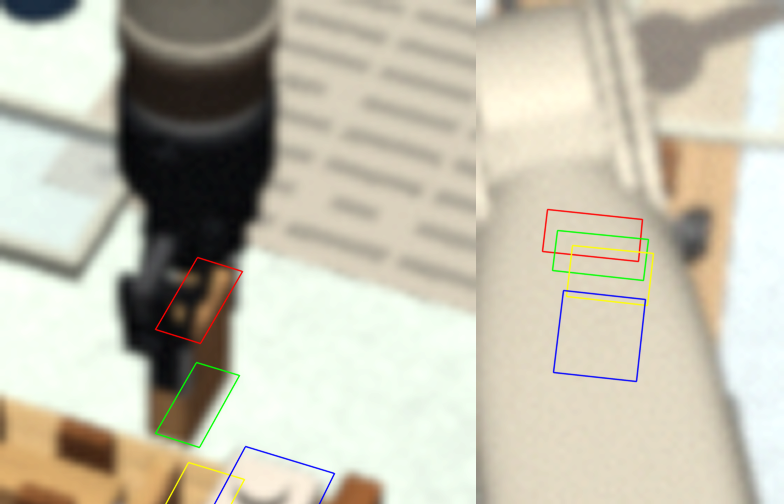

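Run:
```python
from mv import *
from h import *
import cv2
p=[.46761,.10193,1.4778];c,s=np.cos(p[2]),np.sin(p[2]);Ri=np.array([[c,s],[-s,c]])
print("tcp",Ri@(o["eef_pos"][:2]-p[:2])*1e3)
C5=lambda v:np.array(v)/5.6+[255-.5,170-.5]
for v in((150,430),(193,446)):
  for z in(.1386,.1186): print(z,(Ri@(ray("side",C5(v),z)[:2]-p[:2])*1e3).round(1))
im=bot.camera("side")["pixels"];cv2.imwrite("pics/now.png",im[:,:,::-1])
a=cv2.imread("pics/side0.png").astype(int);d=np.abs(a-im[:,:,::-1]).sum(2)
print("vase region diff"); print(d[250:285:3,288:325:2])
```

```text
tcp [ 0.74243931 18.89537877]
0.1386 [25.5 -0.1]
0.1186 [ 8.8 -7.4]
0.1386 [27.2 24. ]
0.1186 [10.6 17.2]
vase region diff
[[145  96   3   7   6   5   7  10   9   9   7   8   9   9   7  10   9   8
    8]
 [  6   6   7   7   6   7   8   7   9  10   7   6   7  10   8   6   6   7
   10]
 [  6   6   6   6   9   4  10   8  11   8  10   9   7   7   7   5   3   4
    9]
 [  6   6   6  11  10   5   9   5   2   5   7   9   4   4   3   4   5   3
    8]
 [  5   6   7   8   9   6   6   8   5   9   8   4   4   2   5   5   3   2
    7]
 [  5   5   5   4   3   5   6   6  11   8   7   6   4   7   3   3   1   6
    6]
 [  7   6   3   5   4   3   3   7   6   2   5   2   4   3   4   2   3   5
    8]
 [  5   6   8   7   6   3   3   2   3   3   5   5   7   4   1   2   2   5
    5]
 [  5   7   3   6   7   7   5   5   4   6   4   4   5   5   2   7   4   5
    3]
 [  5   7   6   0   5   3   4   3   5   3   6   4   5   3   5   0   5   1
    2]
 [  8   5   7   5   6   7   5   3   5   2   0   5   1   6   1   9   4   4
    8]
 [  3   5   6   8   3   7   6   6   7   2   2   2   2   7   4   4   1   5
    9]]
```

>>> play_rows(
  motion=[
    {"translation":[0,0,1],"roll":0,"fingers":1},
    {"translation":[0,0,2],"roll":0,"fingers":1},
    {"translation":[0,0,3],"roll":0,"fingers":1},
    {"translation":[0,0,3],"roll":0,"fingers":1},
    {"translation":[0,0,3],"roll":0,"fingers":1},
  ],
)

```text
clock: 8.12
eef_pos: [0.4473, 0.1046, 0.1235]
tool_rot: [0.739, 0.674, -0.002, -0.001]
ft_force: [-0.0, -0.7, -0.3]
grip_width: 0.0534
```

>>> play_rows(
  motion=[
    {"translation":[0,0,0.5],"roll":0,"fingers":1},
    {"translation":[0,0,1],"roll":0,"fingers":1},
    {"translation":[0,0,1],"roll":0,"fingers":1},
    {"translation":[0,0,1],"roll":0,"fingers":1},
  ],
)

```text
clock: 8.45
eef_pos: [0.4485, 0.105, 0.1148]
tool_rot: [0.739, 0.674, -0.0, -0.0]
ft_force: [0.9, -0.2, -0.3]
grip_width: 0.0526
```

>>> play_rows(
  motion=[
    {"translation":[0,0,0.3],"roll":0,"fingers":1},
    {"translation":[0,0,0.6],"roll":0,"fingers":1},
    {"translation":[0,0,0.6],"roll":0,"fingers":1},
    {"translation":[0,0,0.6],"roll":0,"fingers":1},
  ],
)

```text
clock: 8.78
eef_pos: [0.4486, 0.105, 0.1089]
tool_rot: [0.739, 0.674, -0.0, -0.0]
ft_force: [0.0, -0.1, -0.0]
grip_width: 0.0533
```

>>> play_rows(
  motion=[
    {"translation":[0,0,0.3],"roll":0,"fingers":1},
    {"translation":[0,0,0.6],"roll":0,"fingers":1},
    {"translation":[0,0,0.6],"roll":0,"fingers":1},
    {"translation":[0,0,0.6],"roll":0,"fingers":1},
  ],
)

```text
clock: 9.12
eef_pos: [0.4487, 0.105, 0.1028]
tool_rot: [0.739, 0.674, -0.0, 0.0]
ft_force: [0.2, 0.4, -0.6]
grip_width: 0.0532
```

>>> play_rows(
  motion=[
    {"translation":[0,0,0.3],"roll":0,"fingers":1},
    {"translation":[0,0,0.6],"roll":0,"fingers":1},
    {"translation":[0,0,0.6],"roll":0,"fingers":1},
    {"translation":[0,0,0.6],"roll":0,"fingers":1},
  ],
)

```text
clock: 9.45
eef_pos: [0.4487, 0.105, 0.0968]
tool_rot: [0.739, 0.674, -0.0, 0.0]
ft_force: [1.2, 0.2, -1.6]
grip_width: 0.0536
```

>>> play_rows(
  motion=[
    {"translation":[0,0,0.3],"roll":0,"fingers":1},
    {"translation":[0,0,0.6],"roll":0,"fingers":1},
    {"translation":[0,0,0.6],"roll":0,"fingers":1},
    {"translation":[0,0,0.6],"roll":0,"fingers":1},
  ],
)

```text
clock: 9.78
eef_pos: [0.4486, 0.105, 0.0907]
tool_rot: [0.739, 0.674, -0.0, -0.0]
ft_force: [1.1, 0.6, -0.5]
grip_width: 0.0532
```

>>> play_rows(
  motion=[
    {"translation":[0,0,0.3],"roll":0,"fingers":1},
    {"translation":[0,0,0.6],"roll":0,"fingers":1},
    {"translation":[0,0,0.9],"roll":0,"fingers":1},
    {"translation":[0,0,1.1],"roll":0,"fingers":1},
    {"translation":[0,0,1.1],"roll":0,"fingers":1},
  ],
)

```text
clock: 10.2
eef_pos: [0.4486, 0.105, 0.0795]
tool_rot: [0.739, 0.674, -0.0, -0.0]
ft_force: [1.2, 0.0, -1.7]
grip_width: 0.0533
```

>>> play_rows(
  motion=[
    {"translation":[0,0,0.3],"roll":0,"fingers":1},
    {"translation":[0,0,0.6],"roll":0,"fingers":1},
    {"translation":[0,0,0.9],"roll":0,"fingers":1},
    {"translation":[0,0,1.1],"roll":0,"fingers":1},
    {"translation":[0,0,1.1],"roll":0,"fingers":1},
  ],
)

```text
clock: 10.62
eef_pos: [0.4486, 0.105, 0.0685]
tool_rot: [0.739, 0.674, -0.0, -0.0]
ft_force: [-0.4, 0.8, -0.8]
grip_width: 0.0533
```

>>> play_rows(
  motion=[
    {"translation":[0,0,0.5],"roll":0,"fingers":1},
    {"translation":[0,0,1],"roll":0,"fingers":1},
    {"translation":[0,0,1.5],"roll":0,"fingers":1},
    {"translation":[0,0,2.0],"roll":0,"fingers":1},
    {"translation":[0,0,2.5],"roll":0,"fingers":1},
    {"translation":[0,0,2.5],"roll":0,"fingers":1},
    {"translation":[0,0,2.5],"roll":0,"fingers":1},
  ],
)

```text
clock: 11.2
eef_pos: [0.4484, 0.105, 0.0436]
tool_rot: [0.739, 0.674, -0.0, -0.0]
ft_force: [-0.9, 0.3, -0.6]
grip_width: 0.0532
```

Going down the last few mm in small steps, feeling for the board.

>>> play_rows(
  motion=[
    {"translation":[0,0,0.2],"roll":0,"fingers":1},
    {"translation":[0,0,0.4],"roll":0,"fingers":1},
    {"translation":[0,0,0.5],"roll":0,"fingers":1},
    {"translation":[0,0,0.5],"roll":0,"fingers":1},
    {"translation":[0,0,0.5],"roll":0,"fingers":1},
  ],
)

```text
clock: 11.62
eef_pos: [0.4486, 0.1051, 0.039]
tool_rot: [0.739, 0.674, -0.0, -0.0]
ft_force: [0.5, -0.2, -0.7]
grip_width: 0.053
```

>>> play_rows(
  motion=[
    {"translation":[0,0,0.1],"roll":0,"fingers":1},
    {"translation":[0,0,0.2],"roll":0,"fingers":1},
    {"translation":[0,0,0.3],"roll":0,"fingers":1},
    {"translation":[0,0,0.3],"roll":0,"fingers":1},
    {"translation":[0,0,0.3],"roll":0,"fingers":1},
  ],
)

```text
clock: 12.03
eef_pos: [0.449, 0.1051, 0.0375]
tool_rot: [0.739, 0.674, 0.0, 0.0]
ft_force: [-3.6, -0.4, 12.0]
grip_width: 0.0536
```

>>> play_rows(
  motion=[
    {"translation":[0,0,-0.2],"roll":0,"fingers":1},
    {"translation":[0,0,-0.2],"roll":0,"fingers":1},
    {"translation":[0,0,-0.2],"roll":0,"fingers":-1},
    {"translation":[0,0,-0.2],"roll":0,"fingers":-1},
    {"translation":[0,0,-0.2],"roll":0,"fingers":-1},
    {"translation":[0,0,-0.2],"roll":0,"fingers":-1},
    {"translation":[0,0,-0.2],"roll":0,"fingers":-1},
    {"translation":[0,0,-0.2],"roll":0,"fingers":-1},
    {"translation":[0,0,-2],"roll":0,"fingers":-1},
    {"translation":[0,0,-5],"roll":0,"fingers":-1},
    {"translation":[0,0,-9],"roll":0,"fingers":-1},
    {"translation":[0,0,-13],"roll":0,"fingers":-1},
    {"translation":[0,0,-17],"roll":0,"fingers":-1},
    {"translation":[0,0,-17],"roll":0,"fingers":-1},
  ],
)

```text
clock: 13.2
eef_pos: [0.4534, 0.1061, 0.2142]
tool_rot: [0.739, 0.674, 0.007, 0.004]
ft_force: [1.0, 0.5, 1.2]
grip_width: 0.0853
```

```bash
python3 -c "
from mv import *
info();print(to([.40,.12,.35]),to([.05,.55,.35]))"
```

```text
t 13.2 p [0.4534 0.1061 0.2142] x [0.092 0.996 0.005] z [ 0.015  0.003 -1.   ] yaw 84.7 F [1.  0.5 1.2] w 0.0853 q [ 0.23  0.16 -0.09  1.31  0.    0.32]
[0.95, -5.25, -13.65] [40.55, -44.06, -14.01]
```

>>> play_rows(
  motion=[
    {"translation":[0,-1,-4],"roll":0,"fingers":0},
    {"translation":[0,-3,-8],"roll":0,"fingers":0},
    {"translation":[1,-5,-12],"roll":0,"fingers":0},
    {"translation":[4,-8,-13.5],"roll":-6,"fingers":0},
    {"translation":[7,-11,-13.5],"roll":-12,"fingers":0},
    {"translation":[10,-14,-13.5],"roll":-18,"fingers":0},
    {"translation":[13,-17,-13.5],"roll":-24,"fingers":0},
    {"translation":[16,-20,-13.5],"roll":-30,"fingers":0},
    {"translation":[19,-23,-13.5],"roll":-36,"fingers":0},
    {"translation":[22,-26,-13.5],"roll":-42,"fingers":0},
    {"translation":[25,-29,-13.5],"roll":-48,"fingers":0},
    {"translation":[28,-32,-13.5],"roll":-54,"fingers":0},
    {"translation":[31,-35,-13.5],"roll":-60,"fingers":0},
    {"translation":[34,-38,-13.5],"roll":-66,"fingers":0},
    {"translation":[37,-41,-13.5],"roll":-73,"fingers":0},
    {"translation":[40.5,-44,-13.5],"roll":-80,"fingers":0},
    {"translation":[40.5,-44,-13.5],"roll":-87,"fingers":0},
    {"translation":[40.5,-44,-13.5],"roll":-90,"fingers":0},
    {"translation":[40.5,-44,-13.5],"roll":-90,"fingers":0},
  ],
)

```text
clock: 14.78
eef_pos: [0.0466, 0.5498, 0.3394]
tool_rot: [0.044, 0.999, -0.001, -0.0]
ft_force: [0.2, -0.3, -0.6]
grip_width: 0.043
```

```bash
python3 -c "
from mv import *
info();print(to([.05,.95,.35]))"
```

```text
t 14.78 p [0.0466 0.5498 0.3394] x [-0.996  0.089 -0.   ] z [-0.    -0.002 -1.   ] yaw 174.9 F [ 0.2 -0.3 -0.6] w 0.043 q [ 1.49  0.34  0.47  1.7  -0.    0.  ]
[3.21, 39.89, -1.15]
```

>>> play_rows(
  motion=[
    {"translation":[0,4,0],"roll":0,"fingers":0},
    {"translation":[0,8,0],"roll":0,"fingers":0},
    {"translation":[0,12,0],"roll":0,"fingers":0},
    {"translation":[0,16,0],"roll":0,"fingers":0},
    {"translation":[0,20,0],"roll":0,"fingers":0},
    {"translation":[0,24,0],"roll":0,"fingers":0},
    {"translation":[0,28,0],"roll":0,"fingers":0},
    {"translation":[0,32,0],"roll":0,"fingers":0},
    {"translation":[0,36,0],"roll":0,"fingers":0},
    {"translation":[0,36,0],"roll":0,"fingers":0},
  ],
)

```text
clock: 15.62
eef_pos: [0.0682, 0.7601, 0.2782]
tool_rot: [0.047, 0.999, 0.021, 0.001]
ft_force: [-0.3, -0.0, 0.9]
grip_width: 0.0428
```

```bash
python3 -c "
from mv import *
info()"
```

```text
t 15.62 p [0.0682 0.7601 0.2782] x [-0.996  0.093  0.   ] z [ 0.004  0.042 -0.999] yaw 174.7 F [-0.3 -0.   0.9] w 0.0428 q [ 1.48  0.89  1.28  1.91 -0.    0.  ]
```

>>> play_rows(
  motion=[
    {"translation":[0,0,-4],"roll":0,"fingers":0},
    {"translation":[0,0,-8],"roll":0,"fingers":0},
    {"translation":[0,0,-12],"roll":0,"fingers":0},
    {"translation":[0,0,-16],"roll":0,"fingers":0},
    {"translation":[0,0,-20],"roll":0,"fingers":0},
    {"translation":[0,0,-24],"roll":0,"fingers":0},
    {"translation":[0,0,-28],"roll":0,"fingers":0},
    {"translation":[0,0,-32],"roll":0,"fingers":0},
    {"translation":[0,0,-36],"roll":0,"fingers":0},
    {"translation":[0,0,-40],"roll":0,"fingers":0},
    {"translation":[0,0,-40],"roll":0,"fingers":0},
    {"translation":[0,0,-40],"roll":0,"fingers":0},
  ],
)

```text
clock: 16.62
eef_pos: [0.0555, 0.6224, 0.4621]
tool_rot: [0.046, 0.998, 0.036, 0.002]
ft_force: [-1.0, -9.0, -1.1]
grip_width: 0.0429
```

```bash
python3 -c "
from mv import *
info()"
```

```text
t 16.62 p [0.0555 0.6224 0.4621] x [-0.996  0.092  0.   ] z [ 0.006  0.072 -0.997] yaw 174.7 F [-1.  -9.  -1.1] w 0.0429 q [ 1.48  0.62  1.27  2.15 -0.    0.  ]
```

>>> play_rows(
  motion=[
    {"translation":[0,10,-40],"roll":0,"fingers":0},
    {"translation":[0,10,-40],"roll":0,"fingers":0},
    {"translation":[0,10,-40],"roll":0,"fingers":0},
    {"translation":[0,10,-40],"roll":0,"fingers":0},
    {"translation":[0,10,-40],"roll":0,"fingers":0},
    {"translation":[0,10,-40],"roll":0,"fingers":0},
    {"translation":[0,10,-40],"roll":0,"fingers":0},
    {"translation":[0,10,-40],"roll":0,"fingers":0},
  ],
)

```text
clock: 17.28
eef_pos: [0.0545, 0.6095, 0.4961]
tool_rot: [0.046, 0.997, 0.064, 0.003]
ft_force: [0.3, -0.2, 0.3]
grip_width: 0.043
```

```bash
python3 -c "
from mv import *
info()"
```

```text
t 17.28 p [0.0545 0.6095 0.4961] x [-0.996  0.092  0.   ] z [ 0.011  0.127 -0.992] yaw 174.7 F [ 0.3 -0.2  0.3] w 0.043 q [1.48 0.57 1.27 2.15 0.   0.  ]
```

>>> play_rows(
  motion=[
    {"translation":[0,0,-150],"roll":0,"fingers":0},
    {"translation":[0,0,-150],"roll":0,"fingers":0},
    {"translation":[0,0,-150],"roll":0,"fingers":0},
    {"translation":[0,0,-150],"roll":0,"fingers":0},
    {"translation":[0,0,-150],"roll":0,"fingers":0},
    {"translation":[0,0,-150],"roll":0,"fingers":0},
  ],
)

```text
clock: 17.78
eef_pos: [0.0528, 0.5903, 0.5386]
tool_rot: [0.046, 0.994, 0.099, 0.004]
ft_force: [0.5, -0.2, -0.8]
grip_width: 0.0429
```

```bash
python3 -c "
from mv import *
info()"
```

```text
t 17.78 p [0.0528 0.5903 0.5386] x [-0.996  0.092  0.001] z [ 0.018  0.197 -0.98 ] yaw 174.7 F [ 0.5 -0.2 -0.8] w 0.0429 q [1.48 0.5  1.27 2.15 0.   0.  ]
```

>>> play_rows(
  motion=[
    {"translation":[0,0,-150],"roll":0,"fingers":0},
    {"translation":[0,0,-150],"roll":0,"fingers":0},
    {"translation":[0,0,-150],"roll":0,"fingers":0},
    {"translation":[0,0,-150],"roll":0,"fingers":0},
    {"translation":[0,0,-150],"roll":0,"fingers":0},
    {"translation":[0,0,-150],"roll":0,"fingers":0},
    {"translation":[0,0,-150],"roll":0,"fingers":0},
    {"translation":[0,0,-150],"roll":0,"fingers":0},
    {"translation":[0,0,-150],"roll":0,"fingers":0},
    {"translation":[0,0,-150],"roll":0,"fingers":0},
    {"translation":[0,0,-150],"roll":0,"fingers":0},
    {"translation":[0,0,-150],"roll":0,"fingers":0},
    {"translation":[0,0,-150],"roll":0,"fingers":0},
    {"translation":[0,0,-150],"roll":0,"fingers":0},
  ],
)

```text
clock: 18.95
eef_pos: [0.0508, 0.5681, 0.5792]
tool_rot: [0.046, 0.99, 0.134, 0.006]
ft_force: [0.4, 0.1, 0.5]
grip_width: 0.0429
```

```bash
python3 -c "
from mv import *
info()"
```

```text
t 18.95 p [0.0508 0.5681 0.5792] x [-0.996  0.092  0.001] z [ 0.024  0.264 -0.964] yaw 174.7 F [0.4 0.1 0.5] w 0.0429 q [1.48 0.43 1.27 2.15 0.   0.  ]
```

>>> play_rows(
  motion=[
    {"translation":[0,0,-150],"roll":0,"fingers":0},
    {"translation":[0,0,-150],"roll":0,"fingers":0},
    {"translation":[0,0,-150],"roll":0,"fingers":0},
  ],
)

```text
clock: 19.2
eef_pos: [0.0488, 0.5456, 0.6146]
tool_rot: [0.045, 0.985, 0.165, 0.007]
ft_force: [0.1, -0.7, 0.2]
grip_width: 0.0429
```

>>> play_rows(
  motion=[
    {"translation":[0,0,-150],"roll":0,"fingers":0},
    {"translation":[0,0,-150],"roll":0,"fingers":0},
    {"translation":[0,0,-150],"roll":0,"fingers":0},
  ],
)

```text
clock: 19.45
eef_pos: [0.0468, 0.5224, 0.6467]
tool_rot: [0.045, 0.98, 0.194, 0.008]
ft_force: [-0.1, 0.3, 1.3]
grip_width: 0.0431
```

>>> play_rows(
  motion=[
    {"translation":[0,0,-150],"roll":0,"fingers":0},
    {"translation":[0,0,-150],"roll":0,"fingers":0},
    {"translation":[0,0,-150],"roll":0,"fingers":0},
  ],
)

```text
clock: 19.7
eef_pos: [0.0445, 0.4979, 0.6767]
tool_rot: [0.045, 0.974, 0.223, 0.01]
ft_force: [-0.7, 0.2, -0.8]
grip_width: 0.0427
```

>>> play_rows(
  motion=[
    {"translation":[0,0,-150],"roll":0,"fingers":0},
    {"translation":[0,0,-150],"roll":0,"fingers":0},
    {"translation":[0,0,-150],"roll":0,"fingers":0},
  ],
)

```text
clock: 19.95
eef_pos: [0.0422, 0.4716, 0.7053]
tool_rot: [0.045, 0.967, 0.252, 0.011]
ft_force: [1.2, -0.7, 0.5]
grip_width: 0.0429
```

>>> play_rows(
  motion=[
    {"translation":[0,0,-150],"roll":0,"fingers":0},
    {"translation":[0,0,-150],"roll":0,"fingers":0},
    {"translation":[0,0,-150],"roll":0,"fingers":0},
  ],
)

```text
clock: 20.2
eef_pos: [0.0397, 0.4435, 0.7324]
tool_rot: [0.044, 0.959, 0.28, 0.012]
ft_force: [-0.4, -1.0, 0.3]
grip_width: 0.0429
```

>>> play_rows(
  motion=[
    {"translation":[0,0,-150],"roll":0,"fingers":0},
    {"translation":[0,0,-150],"roll":0,"fingers":0},
    {"translation":[0,0,-150],"roll":0,"fingers":0},
  ],
)

```text
clock: 20.45
eef_pos: [0.037, 0.4138, 0.7579]
tool_rot: [0.044, 0.95, 0.308, 0.013]
ft_force: [0.3, -0.5, 0.7]
grip_width: 0.0427
```

>>> play_rows(
  motion=[
    {"translation":[0,0,-150],"roll":0,"fingers":0},
    {"translation":[0,0,-150],"roll":0,"fingers":0},
    {"translation":[0,0,-150],"roll":0,"fingers":0},
  ],
)

```text
clock: 20.7
eef_pos: [0.0342, 0.3826, 0.7816]
tool_rot: [0.043, 0.941, 0.336, 0.015]
ft_force: [-0.6, 0.2, -0.6]
grip_width: 0.0425
```

>>> play_rows(
  motion=[
    {"translation":[0,0,-150],"roll":0,"fingers":0},
    {"translation":[0,0,-150],"roll":0,"fingers":0},
    {"translation":[0,0,-150],"roll":0,"fingers":0},
  ],
)

```text
clock: 20.95
eef_pos: [0.0313, 0.3501, 0.8033]
tool_rot: [0.043, 0.93, 0.364, 0.016]
ft_force: [0.4, -0.4, -0.3]
grip_width: 0.0426
```

```bash
python3 -c "
from mv import *
info();print(to([.3,.3,.55]),to([.45,0,.45]),to([.55,-.15,.35]),to([.633,-.16,.25]))"
```

```text
t 20.95 p [0.0313 0.3501 0.8033] x [-0.996  0.091  0.002] z [ 0.06   0.676 -0.735] yaw 174.8 F [ 0.4 -0.4 -0.3] w 0.0426 q [ 1.48 -0.05  1.28  2.15 -0.    0.  ]
[-27.26, -19.01, 16.85] [-44.96, -46.71, 4.83] [-56.31, -63.78, 2.65] [-64.69, -70.73, 9.82]
```

>>> play_rows(
  motion=[
    {"translation":[-4,-3,2.5],"roll":0,"fingers":0},
    {"translation":[-8,-6,5],"roll":0,"fingers":0},
    {"translation":[-12,-9,7.5],"roll":0,"fingers":0},
    {"translation":[-16,-12,10],"roll":0,"fingers":0},
    {"translation":[-20,-14,12.5],"roll":0,"fingers":0},
    {"translation":[-24,-17,15],"roll":0,"fingers":0},
    {"translation":[-27,-19,17],"roll":0,"fingers":0},
    {"translation":[-29,-22,15.5],"roll":0,"fingers":0},
    {"translation":[-31,-25,14],"roll":0,"fingers":0},
    {"translation":[-33,-28,12.5],"roll":0,"fingers":0},
    {"translation":[-35,-31,11],"roll":0,"fingers":0},
    {"translation":[-37,-34,9.5],"roll":0,"fingers":0},
    {"translation":[-39,-37,8],"roll":0,"fingers":0},
    {"translation":[-41,-40,7],"roll":0,"fingers":0},
    {"translation":[-43,-43,6],"roll":0,"fingers":0},
    {"translation":[-45,-46.7,5],"roll":0,"fingers":0},
    {"translation":[-45,-46.7,5],"roll":0,"fingers":0},
    {"translation":[-45,-46.7,5],"roll":0,"fingers":0},
    {"translation":[-45,-46.7,5],"roll":0,"fingers":0},
  ],
)

```text
clock: 22.53
eef_pos: [0.4531, -0.0026, 0.4428]
tool_rot: [0.047, 0.93, 0.363, 0.012]
ft_force: [-0.5, 0.0, -0.1]
grip_width: 0.0427
```

```bash
python3 -c "
from mv import *
info();print(to([.55,-.15,.35]),to([.633,-.16,.25]))"
```

```text
t 22.53 p [ 0.4531 -0.0026  0.4428] x [-0.995  0.095  0.011] z [ 0.057  0.675 -0.736] yaw 174.5 F [-0.5  0.  -0.1] w 0.0427 q [-0.47  0.28  0.41  2.04  0.68 -2.06]
[-11.15, -16.31, -2.57] [-19.62, -23.17, 4.58]
```

Run:
```python
from h import *
import cv2
p=[.46761,.10193,1.4778];c,s=np.cos(p[2]),np.sin(p[2]);Ri=np.array([[c,s],[-s,c]])
t=cv2.imread("pics/top0.png").astype(int);g=t.sum(2)
# print gray block over the lever
y0,y1,x0,x1=176,204,246,288
print("cols",x0,x1)
for y in range(y0,y1):print(y,' '.join(f"{v:3d}" for v in g[y,x0:x1]))
for a in(0,.05,.1,.15,.2):
    tip=[-.105*np.cos(.55-a),-.12-.105*np.sin(.55-a)]
    print(a,proj("top",w(p,[[*tip,.098],[*tip,.062],[tip[0]*1.133,-.12+(tip[1]+.12)*1.133,.06],[tip[0]*.5,-.12+(tip[1]+.12)*.5,.062]])).round(1).tolist())
```

```text
cols 246 288
176 357 353 369 395 412 406 406 413 426 425 421 425 416 418 419 423 426 432 441 443 441 442 441 440 441 447 442 444 444 443 446 444 441 435 426 429 434 446 451 457 452 455
177 319 324 332 376 405 403 389 388 399 403 406 401 403 397 405 405 411 414 422 419 422 424 422 422 427 429 434 442 440 446 448 444 441 434 431 427 435 442 449 449 456 454
178 309 307 333 376 399 393 377 379 390 391 391 392 392 388 393 390 393 394 401 397 403 401 395 400 404 404 425 440 440 444 445 441 436 433 428 431 432 441 450 451 456 458
179 297 309 341 376 403 394 383 382 385 387 392 393 390 385 384 383 387 380 385 387 388 389 378 381 381 396 411 435 440 442 443 432 424 421 425 427 435 443 450 455 452 453
180 311 318 342 386 407 397 384 384 381 390 392 393 386 386 382 385 380 378 380 385 384 380 375 371 381 390 415 435 443 443 432 416 405 415 415 417 434 442 449 454 454 455
181 330 336 359 393 398 390 379 383 383 391 390 391 385 384 386 386 389 382 378 384 382 373 369 371 377 390 407 434 441 435 416 400 391 404 406 409 428 442 454 458 454 456
182 343 347 371 398 400 386 378 384 391 389 392 390 387
[... 3373 characters left out ...]
454 453 455
202 391 407 393 369 357 355 351 343 331 330 335 350 365 377 385 387 385 379 378 382 383 380 384 384 400 429 443 447 445 443 441 432 428 435 447 451 459 455 455 455 451 450
203 395 404 393 368 361 366 366 351 347 358 367 379 388 386 390 385 383 381 377 380 383 382 385 391 407 427 448 447 449 449 442 431 431 440 447 454 454 450 448 451 453 457
0 [[277.1, 180.1], [277.0, 182.7], [280.6, 181.2], [263.5, 189.0]]
0.05 [[277.7, 181.5], [277.6, 184.0], [281.3, 182.7], [263.8, 189.6]]
0.1 [[278.3, 182.8], [278.2, 185.4], [281.9, 184.2], [264.1, 190.3]]
0.15 [[278.7, 184.2], [278.7, 186.8], [282.4, 185.8], [264.3, 191.0]]
0.2 [[279.2, 185.7], [279.1, 188.2], [282.9, 187.4], [264.5, 191.7]]
```

```bash
cat > tgt.py <<'E'
from mv import *
from h import *
p=[.46761,.10193,1.4778];c,s=np.cos(p[2]),np.sin(p[2]);Ri=np.array([[c,s],[-s,c]])
def post(a,z=.083,dx=.004):return w(p,[-.105*np.cos(.55-a)+dx,-.12-.105*np.sin(.55-a),z])[0]
M=R.as_matrix()
def cl():
    v=Ri@(o["eef_pos"][:2]-p[:2])*1e3;print("TCP clamp mm",v.round(1),"z",(o["eef_pos"][2]*1e3).round(1))
E
python3 -c "
from tgt import *
T=post(.1);print(T);P=T-.11*M[:,2];print(P,to([.55,-.20,.35]),to(P),to(T))"
```

```text
[ 0.62415711 -0.00361032  0.083     ]
[ 0.61792927 -0.07785072  0.16392946] [-11.63, -19.97, -5.95] [-17.43, -23.11, 16.37] [-17.43, -23.11, 27.37]
```

>>> play_rows(
  motion=[
    {"translation":[-2,-4,-1],"roll":0,"fingers":0},
    {"translation":[-4,-8,-2],"roll":0,"fingers":0},
    {"translation":[-6,-11,-3],"roll":0,"fingers":0},
    {"translation":[-8,-14,-4],"roll":0,"fingers":0},
    {"translation":[-10,-17,-5],"roll":0,"fingers":0},
    {"translation":[-11.6,-20,-5],"roll":0,"fingers":0},
    {"translation":[-13,-21,-2],"roll":0,"fingers":0},
    {"translation":[-15,-22,1],"roll":0,"fingers":0},
    {"translation":[-17,-23,4],"roll":0,"fingers":0},
    {"translation":[-17.4,-23.1,7],"roll":0,"fingers":0},
    {"translation":[-17.4,-23.1,10],"roll":0,"fingers":0},
    {"translation":[-17.4,-23.1,13],"roll":0,"fingers":0},
    {"translation":[-17.4,-23.1,16],"roll":0,"fingers":0},
    {"translation":[-17.4,-23.1,16],"roll":0,"fingers":0},
    {"translation":[-17.4,-23.1,16],"roll":0,"fingers":0},
    {"translation":[-17.4,-23.1,16],"roll":0,"fingers":0},
  ],
)

```text
clock: 23.87
eef_pos: [0.618, -0.0758, 0.1747]
tool_rot: [0.043, 0.931, 0.362, 0.016]
ft_force: [0.5, -0.8, -0.3]
grip_width: 0.0428
```

```bash
cat > o7.py <<'E'
import sys
from tgt import *
from ov import *
info();cl();T=post(.1);print(to(T))
pl=[(box(p,-.105,-.001,-.228,-.044,.214),(0,0,255)),(box(p,-.105,-.001,-.228,-.044,.202),(0,0,128))]
pl+=[(w(p,[[-.0945+.009*np.cos(t),-.1657+.009*np.sin(t),z] for t in np.linspace(0,6,12)]),(0,255,255)) for z in(.062,.098)]
for sx in(1,-1): pl+=[(np.array([o["eef_pos"]+M@[sx*.021,0,-.03],o["eef_pos"]+M@[sx*.021,0,.01]]),(0,255,0))]
im=bot.camera("side")["pixels"][:,:,::-1].copy();a=draw(im,"side",195,160,85,110,5,pl,1.7)
im=bot.camera("top")["pixels"][:,:,::-1].copy();b=draw(im,"top",225,150,75,110,5,pl,1.7)
cv2.imwrite(sys.argv[1],np.hstack([a,b]))
E
python3 o7.py pics/o7.png
```

```text
t 23.87 p [ 0.618  -0.0758  0.1747] x [-0.996  0.091  0.001] z [ 0.06   0.673 -0.737] yaw 174.8 F [ 0.5 -0.8 -0.3] w 0.0428 q [-0.46  0.71  0.41  1.59  0.68 -2.05]
TCP clamp mm [-163.  -166.2] z 174.7
[0.03, -0.86, 11.66]
```

View pics/o7.png

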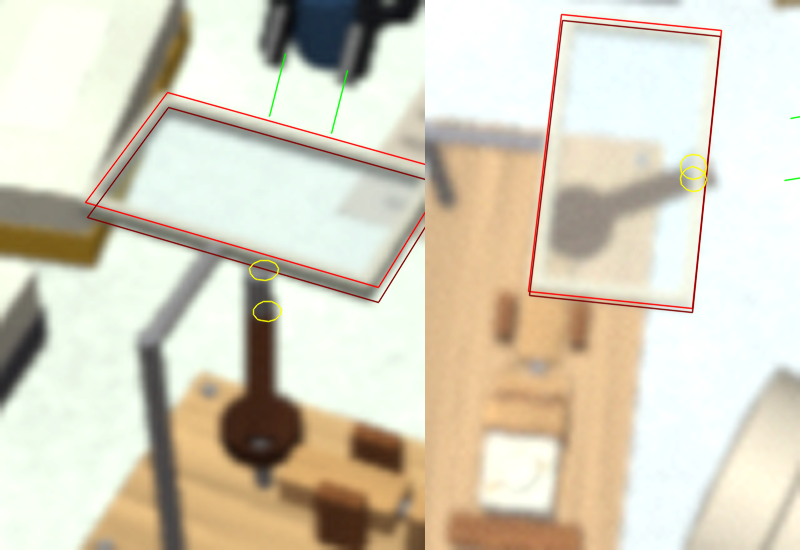

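Top view: the pad stands between the jaw and the vase, at about (525,410) in the crop, and the lever post prediction (yellow, 693,178) fits. Side view: the open fingers at about (272,65) and (348,80) clear the magnifier, but again end short of my computed tips. I'll go in about 3 cm deeper, with the fingers straddling the post.

>>> play_rows(
  motion=[
    {"translation":[0,-0.3,2],"roll":0,"fingers":0},
    {"translation":[0,-0.6,4],"roll":0,"fingers":0},
    {"translation":[0,-0.9,6],"roll":0,"fingers":0},
    {"translation":[0,-0.9,7.5],"roll":0,"fingers":0},
    {"translation":[0,-0.9,9],"roll":0,"fingers":0},
    {"translation":[0,-0.9,9],"roll":0,"fingers":0},
  ],
)

```text
clock: 24.47
eef_pos: [0.6219, -0.0212, 0.1006]
tool_rot: [0.043, 0.931, 0.363, 0.015]
ft_force: [-0.8, 0.4, 0.2]
grip_width: 0.0431
```

>>> play_rows(
  motion=[
    {"translation":[0,0,1],"roll":0,"fingers":0},
    {"translation":[0,0,2],"roll":0,"fingers":0},
    {"translation":[0,0,3],"roll":0,"fingers":0},
    {"translation":[0,0,3],"roll":0,"fingers":0},
    {"translation":[0,0,3],"roll":0,"fingers":0},
  ],
)

```text
clock: 24.88
eef_pos: [0.6248, -0.0027, 0.0807]
tool_rot: [0.043, 0.931, 0.362, 0.016]
ft_force: [0.2, 0.3, 1.2]
grip_width: 0.0427
```

>>> play_rows(
  motion=[
    {"translation":[0.4,0,0.5],"roll":0,"fingers":0},
    {"translation":[0.8,0,0.5],"roll":0,"fingers":0},
    {"translation":[1.2,0,0.5],"roll":0,"fingers":0},
    {"translation":[1.6,0,0.5],"roll":0,"fingers":0},
    {"translation":[1.8,0,0.5],"roll":0,"fingers":0},
    {"translation":[1.8,0,0.5],"roll":0,"fingers":0},
    {"translation":[1.8,0,0.5],"roll":0,"fingers":0},
  ],
)

```text
clock: 25.47
eef_pos: [0.6096, 0.0006, 0.0766]
tool_rot: [0.042, 0.932, 0.36, 0.02]
ft_force: [7.6, -3.7, -3.9]
grip_width: 0.0426
```

```bash
python3 -c "
from tgt import *
info();cl()"
```

```text
t 25.47 p [6.096e-01 6.000e-04 7.660e-02] x [-0.996  0.093 -0.006] z [ 0.067  0.67  -0.74 ] yaw 174.7 F [ 7.6 -3.7 -3.9] w 0.0426 q [-0.35  0.69  0.12  1.22  0.71 -1.91]
TCP clamp mm [ -87.7 -150.8] z 76.6
```

The finger has engaged the post: 7.6 N and moving. I'll work out the arc for the push.

```bash
cat >> tgt.py <<'E'
def ang(off=.0123):  # lever angle from TCP y with the finger behind the post
    y=(Ri@(o["eef_pos"][:2]-p[:2]))[1]-off
    return .55-np.arcsin((-.12-y)/.105)
def step(a0,a1):
    d=post(a1)-post(a0);print("step",a0,a1,(R.inv().apply(d)*100).round(2))
E
python3 -c "
from tgt import *
print(ang())
for a in (.2,.3,.4,.45,.5,.55,.6,.7): step(.128,a)"
```

```text
0.12751706738926732
step 0.128 0.2 [ 0.7  -0.21 -0.19]
step 0.128 0.3 [ 1.7  -0.43 -0.41]
step 0.128 0.4 [ 2.73 -0.58 -0.55]
step 0.128 0.45 [ 3.25 -0.63 -0.6 ]
step 0.128 0.5 [ 3.78 -0.66 -0.63]
step 0.128 0.55 [ 4.3  -0.66 -0.64]
step 0.128 0.6 [ 4.83 -0.65 -0.63]
step 0.128 0.7 [ 5.87 -0.57 -0.57]
```

>>> play_rows(
  motion=[
    {"translation":[0.3,-0.1,-0.1],"roll":0,"fingers":0},
    {"translation":[0.7,-0.2,-0.2],"roll":0,"fingers":0},
    {"translation":[1.0,-0.3,-0.3],"roll":0,"fingers":0},
    {"translation":[1.4,-0.4,-0.3],"roll":0,"fingers":0},
    {"translation":[1.7,-0.4,-0.4],"roll":0,"fingers":0},
    {"translation":[1.7,-0.4,-0.4],"roll":0,"fingers":0},
  ],
)

```text
clock: 25.97
eef_pos: [0.5921, -0.0045, 0.0767]
tool_rot: [0.043, 0.932, 0.36, 0.02]
ft_force: [8.6, -5.6, -2.4]
grip_width: 0.0428
```

```bash
python3 -c "
from tgt import *
info();cl();print(ang(), o['ft_torque'])"
```

```text
t 25.97 p [ 0.5921 -0.0045  0.0767] x [-0.996  0.094 -0.006] z [ 0.068  0.669 -0.741] yaw 174.6 F [ 8.6 -5.6 -2.4] w 0.0428 q [-0.37  0.67  0.08  1.21  0.7  -1.93]
TCP clamp mm [ -94.4 -133.8] z 76.7
0.2983066531334845 [-2.28094075 -1.0230139  -1.37912395]
```

```bash
cat >> tgt.py <<'E'
def rep():
    a=ang();f=-Ri@o["ft_force"][:2];ph=.55-a;t=f@[-np.sin(ph),np.cos(ph)]
    print("t",round(o["clock"],2),"a",round(a,3),"tang",round(t,2),"Fclamp",f.round(1),"z",o["eef_pos"][2].round(4))
E
python3 -c "
from tgt import *
rep()
for a in (.4,.42,.5): step(.3,a)"
```

```text
t 25.97 a 0.298 tang 7.6 Fclamp [4.8 9.1] z 0.0767
step 0.3 0.4 [ 1.03 -0.15 -0.15]
step 0.3 0.42 [ 1.24 -0.17 -0.17]
step 0.3 0.5 [ 2.07 -0.22 -0.22]
```

>>> play_rows(
  motion=[
    {"translation":[0.25,-0.05,-0.05],"roll":0,"fingers":0},
    {"translation":[0.5,-0.1,-0.1],"roll":0,"fingers":0},
    {"translation":[0.75,-0.15,-0.15],"roll":0,"fingers":0},
    {"translation":[1.0,-0.15,-0.15],"roll":0,"fingers":0},
  ],
)

```text
clock: 26.3
eef_pos: [0.5825, -0.006, 0.0766]
tool_rot: [0.043, 0.932, 0.359, 0.02]
ft_force: [8.1, -9.0, -3.9]
grip_width: 0.0427
```

```bash
python3 -c "
from tgt import *
rep()
for a in (.5,.6,.7): step(.4,a)"
```

```text
t 26.3 a 0.39 tang 7.46 Fclamp [8.2 8.9] z 0.0766
step 0.4 0.5 [ 1.04 -0.07 -0.08]
step 0.4 0.6 [ 2.09 -0.07 -0.08]
step 0.4 0.7 [ 3.14  0.01 -0.02]
```

>>> play_rows(
  motion=[
    {"translation":[0.25,0,0],"roll":0,"fingers":0},
    {"translation":[0.5,0,-0.05],"roll":0,"fingers":0},
    {"translation":[0.75,-0.05,-0.1],"roll":0,"fingers":0},
    {"translation":[1.0,-0.05,-0.1],"roll":0,"fingers":0},
  ],
)

```text
clock: 26.63
eef_pos: [0.5731, -0.0054, 0.0786]
tool_rot: [0.042, 0.932, 0.361, 0.021]
ft_force: [8.4, -8.3, 1.5]
grip_width: 0.0426
```

```bash
python3 -c "
from tgt import *
rep()"
```

```text
t 26.63 a 0.48 tang 8.64 Fclamp [7.5 9.2] z 0.0786
```

>>> play_rows(
  motion=[
    {"translation":[0.15,0,0],"roll":0,"fingers":0},
    {"translation":[0.3,0,0],"roll":0,"fingers":0},
    {"translation":[0.45,0,0],"roll":0,"fingers":0},
  ],
)

```text
clock: 26.88
eef_pos: [0.5689, -0.0055, 0.0786]
tool_rot: [0.042, 0.932, 0.36, 0.021]
ft_force: [8.5, -7.7, 0.6]
grip_width: 0.0427
```

```bash
python3 -c "
from tgt import *
rep()"
```

```text
t 26.88 a 0.52 tang 8.95 Fclamp [6.9 9.2] z 0.0786
```

```bash
python3 - <<'E'
s=open("tgt.py").read()
s=s.replace("t=f@[-np.sin(ph),np.cos(ph)]","t=np.cos(ph)*f[1]-(np.sin(ph)+9/105)*f[0]")
open("tgt.py","w").write(s)
E
python3 -c "
from tgt import *
rep()"
```

```text
t 26.88 a 0.52 tang 8.36 Fclamp [6.9 9.2] z 0.0786
```

>>> play_rows(
  motion=[
    {"translation":[0.1,0,0],"roll":0,"fingers":0},
    {"translation":[0.2,0,0],"roll":0,"fingers":0},
    {"translation":[0.3,0,0],"roll":0,"fingers":0},
  ],
)

```text
clock: 27.13
eef_pos: [0.566, -0.0054, 0.0786]
tool_rot: [0.042, 0.932, 0.36, 0.022]
ft_force: [6.9, -8.4, 1.0]
grip_width: 0.0425
```

```bash
python3 -c "
from tgt import *
rep()"
```

```text
t 27.13 a 0.548 tang 6.94 Fclamp [7.7 7.6] z 0.0786
```

>>> play_rows(
  motion=[
    {"translation":[0.1,0,0],"roll":0,"fingers":0},
    {"translation":[0.2,0,0],"roll":0,"fingers":0},
    {"translation":[0.3,0,0],"roll":0,"fingers":0},
  ],
)

```text
clock: 27.38
eef_pos: [0.563, -0.0053, 0.0786]
tool_rot: [0.042, 0.932, 0.36, 0.022]
ft_force: [7.6, -9.4, 1.7]
grip_width: 0.0428
```

```bash
python3 -c "
from tgt import *
rep()"
```

```text
t 27.38 a 0.577 tang 7.96 Fclamp [8.6 8.5] z 0.0786
```

>>> play_rows(
  motion=[
    {"translation":[0.1,-0.2,-0.2],"roll":0,"fingers":0},
    {"translation":[0.2,-0.2,-0.2],"roll":0,"fingers":0},
    {"translation":[0.3,-0.2,-0.2],"roll":0,"fingers":0},
  ],
)

```text
clock: 27.63
eef_pos: [0.5595, -0.0064, 0.0797]
tool_rot: [0.042, 0.931, 0.361, 0.021]
ft_force: [6.6, -6.6, 4.6]
grip_width: 0.0424
```

```bash
python3 -c "
from tgt import *
rep()"
```

```text
t 27.63 a 0.609 tang 6.96 Fclamp [5.9 7.1] z 0.0797
```

>>> play_rows(
  motion=[
    {"translation":[0.1,0,0],"roll":0,"fingers":0},
    {"translation":[0.2,0,0],"roll":0,"fingers":0},
    {"translation":[0.3,0,0],"roll":0,"fingers":0},
  ],
)

```text
clock: 27.88
eef_pos: [0.5567, -0.0063, 0.0801]
tool_rot: [0.042, 0.931, 0.361, 0.022]
ft_force: [6.5, -7.6, 5.6]
grip_width: 0.0429
```

```bash
python3 -c "
from tgt import *
rep()"
```

```text
t 27.88 a 0.635 tang 7.2 Fclamp [7.  7.2] z 0.0801
```

>>> play_rows(
  motion=[
    {"translation":[0.1,0,0],"roll":0,"fingers":0},
    {"translation":[0.2,0,0],"roll":0,"fingers":0},
    {"translation":[0.3,0,0],"roll":0,"fingers":0},
  ],
)

```text
clock: 28.13
eef_pos: [0.5542, -0.0061, 0.0804]
tool_rot: [0.042, 0.931, 0.361, 0.022]
ft_force: [6.1, -6.9, 6.8]
grip_width: 0.0427
```

```bash
python3 -c "
from tgt import *
rep()"
```

```text
t 28.13 a 0.66 tang 6.85 Fclamp [6.3 6.7] z 0.0804
```

>>> play_rows(
  motion=[
    {"translation":[0.1,0,0],"roll":0,"fingers":0},
    {"translation":[0.2,0,0],"roll":0,"fingers":0},
    {"translation":[0.3,0,0],"roll":0,"fingers":0},
  ],
)

```text
clock: 28.38
eef_pos: [0.5507, -0.0056, 0.0802]
tool_rot: [0.042, 0.931, 0.361, 0.022]
ft_force: [6.2, -5.6, 5.8]
grip_width: 0.0428
```

```bash
python3 -c "
from tgt import *
rep()"
```

```text
t 28.38 a 0.693 tang 6.95 Fclamp [5.  6.7] z 0.0802
```

>>> play_rows(
  motion=[
    {"translation":[0.1,0,0],"roll":0,"fingers":0},
    {"translation":[0.2,0,0],"roll":0,"fingers":0},
    {"translation":[0.3,0,0],"roll":0,"fingers":0},
  ],
)

```text
clock: 28.63
eef_pos: [0.5449, -0.0042, 0.0789]
tool_rot: [0.043, 0.931, 0.362, 0.018]
ft_force: [-0.9, -2.3, 2.7]
grip_width: 0.0428
```

```bash
python3 -c "
from tgt import *
rep()"
```

```text
t 28.63 a 0.75 tang -0.43 Fclamp [ 2.4 -0.7] z 0.0789
```

The force dropped to zero: the fingertip slid off the end of the post, since the fingers were only just reaching it. The lever stays at about 0.7 rad. I'll back out, recentre and go in deeper.

```bash
python3 -c "
from tgt import *
info();cl()
T=post(.70,.083,0)+.025*M[:,2];print(T,to(T),to(T-.06*M[:,2]))"
```

```text
t 28.63 p [ 0.5449 -0.0042  0.0789] x [-0.996  0.093 -0.003] z [ 0.065  0.672 -0.738] yaw 174.7 F [-0.9 -2.3  2.7] w 0.0428 q [-0.4   0.6  -0.05  1.18  0.7  -1.98]
TCP clamp mm [-98.4 -86.8] z 78.9
[0.56345598 0.0056688  0.06455576] [-1.75, -0.12, 1.84] [-1.75, -0.12, -4.16]
```

>>> play_rows(
  motion=[
    {"translation":[0,0,-2],"roll":0,"fingers":0},
    {"translation":[0,0,-4],"roll":0,"fingers":0},
    {"translation":[-0.8,0,-4.5],"roll":0,"fingers":0},
    {"translation":[-1.7,0,-4.5],"roll":0,"fingers":0},
    {"translation":[-1.7,0,-4.5],"roll":0,"fingers":0},
    {"translation":[-1.7,0,-4.5],"roll":0,"fingers":0},
    {"translation":[-1.7,0,-3],"roll":0,"fingers":0},
    {"translation":[-1.7,0,-1.5],"roll":0,"fingers":0},
    {"translation":[-1.7,0,0],"roll":0,"fingers":0},
    {"translation":[-1.7,0,0],"roll":0,"fingers":0},
  ],
)

```text
clock: 29.47
eef_pos: [0.5618, -0.0057, 0.0784]
tool_rot: [0.043, 0.931, 0.361, 0.019]
ft_force: [2.5, -9.4, 7.8]
grip_width: 0.0431
```

>>> play_rows(
  motion=[
    {"translation":[0,0,0.7],"roll":0,"fingers":0},
    {"translation":[0,0,1.4],"roll":0,"fingers":0},
    {"translation":[0,0,1.8],"roll":0,"fingers":0},
    {"translation":[0,0,1.8],"roll":0,"fingers":0},
    {"translation":[0,0,1.8],"roll":0,"fingers":0},
  ],
)

```text
clock: 29.88
eef_pos: [0.565, 0.006, 0.0658]
tool_rot: [0.042, 0.931, 0.361, 0.021]
ft_force: [7.6, -5.5, 4.3]
grip_width: 0.0428
```

```bash
python3 -c "
from tgt import *
rep();cl()"
```

```text
t 29.88 a 0.567 tang 7.76 Fclamp [4.8 8.1] z 0.0658
TCP clamp mm [ -86.5 -105.9] z 65.8
```

```bash
cat > bar.py <<'E'
from tgt import *
import cv2,sys
im=bot.camera("top")["pixels"].astype(int);g=im.sum(2)
cv2.imwrite(sys.argv[1],im[:,:,::-1].astype(np.uint8))
print("cols 246..300")
for y in range(172,214):print(y,''.join('#' if v<262 else '+' if v<310 else '-' if v<350 else '.' for v in g[y,246:300]))
for a in(.4,.5,.6,.7,.8):
    tip=[-.105*np.cos(.55-a),-.12-.105*np.sin(.55-a)]
    print(a,(proj("top",w(p,[[*tip,.098],[tip[0]*1.133,-.12+(tip[1]+.12)*1.133,.06],[tip[0]*.6,-.12+(tip[1]+.12)*.6,.062]]))-[246,0]).round(1).tolist())
E
python3 bar.py pics/t1.png
```

```text
cols 246..300
172 ......................................................
173 ......................................................
174 ......................................................
175 ......................................................
176 ......................................................
177 ---...................................................
178 ++-...................................................
179 ++-...............................................-+#+
180 ---.............................................-+####
181 --............................................-+######
182 -............................................+########
183 ...........................................-##########
184 -.........................................+###########
185 .........................................+############
186 .........................................#############
187 .........................................#########+###
188 ........................................-######++-+###
189 -.....-------...........................+#####+-.-####
190 -....-+++++++-......
[... 941 characters left out ...]
.................----++##############
207 .................................+####################
208 -----.--........................-#####################
209 -------+++++--..................-#############+--+####
210 ------+++##++----------.........-############-...-+###
211 ------++####+----------...........---+######+....-+###
212 ------++####+---------................######+..-++####
213 -------+####+--.-----.................+######++######+
0.4 [[34.1, 191.6], [37.9, 193.9], [21.9, 194.5]]
0.5 [[34.1, 194.6], [37.9, 197.2], [21.9, 196.2]]
0.6 [[33.7, 197.5], [37.6, 200.5], [21.7, 198.0]]
0.7 [[33.1, 200.5], [36.9, 203.8], [21.4, 199.7]]
0.8 [[32.2, 203.3], [35.9, 207.0], [20.8, 201.4]]
```

The top view shows the bar at a slope of about 0.55 rad, with the fingers on both sides of it. This agrees with the angle from the new contact (0.567), so the earlier 0.69 was the finger sliding along the post. I'll keep pushing in small steps.

>>> play_rows(
  motion=[
    {"translation":[0.1,0,0],"roll":0,"fingers":0},
    {"translation":[0.2,0,0],"roll":0,"fingers":0},
    {"translation":[0.3,0,0],"roll":0,"fingers":0},
  ],
)

```text
clock: 30.18
eef_pos: [0.5622, 0.0062, 0.0657]
tool_rot: [0.042, 0.931, 0.361, 0.021]
ft_force: [7.4, -6.6, 4.2]
grip_width: 0.0421
```

```bash
python3 -c "
from tgt import *
rep()"
```

```text
t 30.18 a 0.594 tang 7.74 Fclamp [5.8 8. ] z 0.0657
```

>>> play_rows(
  motion=[
    {"translation":[0.1,0,0],"roll":0,"fingers":0},
    {"translation":[0.2,0,0],"roll":0,"fingers":0},
    {"translation":[0.3,0,0],"roll":0,"fingers":0},
  ],
)

```text
clock: 30.43
eef_pos: [0.5592, 0.0065, 0.0657]
tool_rot: [0.042, 0.931, 0.361, 0.021]
ft_force: [7.8, -4.8, 4.1]
grip_width: 0.0429
```

```bash
python3 -c "
from tgt import *
rep()"
```

```text
t 30.43 a 0.623 tang 8.18 Fclamp [4.  8.3] z 0.0657
```

>>> play_rows(
  motion=[
    {"translation":[0.1,0,0],"roll":0,"fingers":0},
    {"translation":[0.2,0,0],"roll":0,"fingers":0},
    {"translation":[0.3,0,0],"roll":0,"fingers":0},
  ],
)

```text
clock: 30.68
eef_pos: [0.5562, 0.0068, 0.0657]
tool_rot: [0.042, 0.931, 0.361, 0.021]
ft_force: [7.3, -5.9, 4.0]
grip_width: 0.0425
```

```bash
python3 -c "
from tgt import *
rep()"
```

```text
t 30.68 a 0.652 tang 7.89 Fclamp [5.2 7.8] z 0.0657
```

>>> play_rows(
  motion=[
    {"translation":[0.1,0,0],"roll":0,"fingers":0},
    {"translation":[0.2,0,0],"roll":0,"fingers":0},
    {"translation":[0.3,0,0],"roll":0,"fingers":0},
  ],
)

```text
clock: 30.93
eef_pos: [0.5531, 0.0073, 0.0657]
tool_rot: [0.042, 0.931, 0.362, 0.021]
ft_force: [7.3, -5.3, 4.0]
grip_width: 0.0424
```

```bash
python3 -c "
from tgt import *
rep()"
```

```text
t 30.93 a 0.682 tang 7.87 Fclamp [4.6 7.7] z 0.0657
```

>>> play_rows(
  motion=[
    {"translation":[0.1,0,0],"roll":0,"fingers":0},
    {"translation":[0.2,0,0],"roll":0,"fingers":0},
    {"translation":[0.3,0,0],"roll":0,"fingers":0},
  ],
)

```text
clock: 31.18
eef_pos: [0.55, 0.0078, 0.0657]
tool_rot: [0.042, 0.931, 0.362, 0.02]
ft_force: [8.1, -3.9, 4.4]
grip_width: 0.043
```

```bash
python3 -c "
from tgt import *
rep()"
```

```text
t 31.18 a 0.711 tang 8.51 Fclamp [3.1 8.4] z 0.0657
```

>>> play_rows(
  motion=[
    {"translation":[0.1,0,0],"roll":0,"fingers":0},
    {"translation":[0.2,0,0],"roll":0,"fingers":0},
    {"translation":[0.3,0,0],"roll":0,"fingers":0},
  ],
)

```text
clock: 31.43
eef_pos: [0.5472, 0.0084, 0.0657]
tool_rot: [0.042, 0.931, 0.362, 0.021]
ft_force: [9.0, -3.4, 2.7]
grip_width: 0.0432
```

```bash
python3 -c "
from tgt import *
rep();cl()"
```

```text
t 31.43 a 0.739 tang 9.41 Fclamp [2.5 9.3] z 0.0657
TCP clamp mm [-85.8 -87.9] z 65.7
```

>>> play_rows(
  motion=[
    {"translation":[0.1,0,0],"roll":0,"fingers":0},
    {"translation":[0.2,0,0],"roll":0,"fingers":0},
    {"translation":[0.3,0,0],"roll":0,"fingers":0},
  ],
)

```text
clock: 31.68
eef_pos: [0.5444, 0.009, 0.0658]
tool_rot: [0.042, 0.931, 0.362, 0.021]
ft_force: [10.0, -1.6, 2.7]
grip_width: 0.0428
```

```bash
python3 -c "
from tgt import *
rep()"
```

```text
t 31.68 a 0.767 tang 9.91 Fclamp [ 0.6 10.1] z 0.0658
```

>>> play_rows(
  motion=[
    {"translation":[0.1,0,0],"roll":0,"fingers":0},
    {"translation":[0.2,0,0],"roll":0,"fingers":0},
    {"translation":[0.3,0,0],"roll":0,"fingers":0},
  ],
)

```text
clock: 31.93
eef_pos: [0.5416, 0.0097, 0.0658]
tool_rot: [0.041, 0.931, 0.363, 0.021]
ft_force: [10.5, 0.2, 1.2]
grip_width: 0.0429
```

```bash
python3 -c "
from tgt import *
rep()"
```

```text
t 31.93 a 0.795 tang 9.93 Fclamp [-1.2 10.4] z 0.0658
```

>>> play_rows(
  motion=[
    {"translation":[0.1,0,0],"roll":0,"fingers":0},
    {"translation":[0.2,0,0],"roll":0,"fingers":0},
    {"translation":[0.35,0,0],"roll":0,"fingers":0},
  ],
)

```text
clock: 32.18
eef_pos: [0.5384, 0.0106, 0.0658]
tool_rot: [0.041, 0.931, 0.363, 0.021]
ft_force: [13.4, 3.6, -0.6]
grip_width: 0.043
```

```bash
python3 -c "
from tgt import *
rep()"
```

```text
t 32.18 a 0.827 tang 11.61 Fclamp [-4.8 13. ] z 0.0658
```

>>> play_rows(
  motion=[
    {"translation":[0.1,0,0],"roll":0,"fingers":0},
    {"translation":[0.2,0,0],"roll":0,"fingers":0},
    {"translation":[0.35,0,0],"roll":0,"fingers":0},
  ],
)

```text
clock: 32.43
eef_pos: [0.5353, 0.0115, 0.0659]
tool_rot: [0.041, 0.93, 0.363, 0.021]
ft_force: [15.8, 6.8, -2.4]
grip_width: 0.0429
```

```bash
python3 -c "
from tgt import *
rep()"
```

```text
t 32.43 a 0.859 tang 12.63 Fclamp [-8.2 15.1] z 0.0659
```

About 12.6 N at the post against a base of about 7.8 N, at 0.86 rad, implies roughly 24–28 N of clamping force. I'll stop pushing, back the finger off within the cage and withdraw.

>>> play_rows(
  motion=[
    {"translation":[-0.4,0,0],"roll":0,"fingers":0},
    {"translation":[-0.9,0,0],"roll":0,"fingers":0},
    {"translation":[-1.3,0,0],"roll":0,"fingers":0},
    {"translation":[-1.3,0,0],"roll":0,"fingers":0},
    {"translation":[-1.3,0,0],"roll":0,"fingers":0},
  ],
)

```text
clock: 32.85
eef_pos: [0.5428, 0.0098, 0.0633]
tool_rot: [0.043, 0.931, 0.362, 0.015]
ft_force: [-0.5, -0.2, -0.5]
grip_width: 0.043
```

```bash
python3 -c "
from tgt import *
rep();cl()"
```

```text
t 32.85 a 0.784 tang -0.41 Fclamp [ 0.3 -0.5] z 0.0633
TCP clamp mm [-84.7 -83.4] z 63.3
```

>>> play_rows(
  motion=[
    {"translation":[0,0,-1],"roll":0,"fingers":0},
    {"translation":[0,0,-2.5],"roll":0,"fingers":0},
    {"translation":[0,0,-4],"roll":0,"fingers":0},
    {"translation":[0,0,-6],"roll":0,"fingers":0},
    {"translation":[0,0,-8],"roll":0,"fingers":0},
    {"translation":[0,0,-10],"roll":0,"fingers":0},
    {"translation":[0,0,-13],"roll":0,"fingers":0},
    {"translation":[0,0,-16],"roll":0,"fingers":0},
    {"translation":[0,0,-20],"roll":0,"fingers":0},
    {"translation":[0,0,-24],"roll":0,"fingers":0},
    {"translation":[0,0,-24],"roll":0,"fingers":0},
    {"translation":[0,0,-24],"roll":0,"fingers":0},
  ],
)

```text
clock: 33.85
eef_pos: [0.5293, -0.1541, 0.2417]
tool_rot: [0.044, 0.931, 0.361, 0.017]
ft_force: [0.3, -0.6, -0.8]
grip_width: 0.0428
```

```bash
python3 bar.py pics/t2.png
python3 - <<'E'
from tgt import *
from ov import *
info()
tip=lambda a,z:w(p,[[0,-.12,z],[-.105*np.cos(.55-a),-.12-.105*np.sin(.55-a),z]])
pl=[(tip(.86,.062),(0,255,255)),(box(p,-.025,.025,.0155-.001,.0155,.062),(0,255,0))]
im=bot.camera("top")["pixels"][:,:,::-1].copy();b=draw(im,"top",215,150,85,125,4.6,pl,1.7)
im=bot.camera("side")["pixels"][:,:,::-1].copy();a=draw(im,"side",205,165,90,125,4.6,[],1.7)
cv2.imwrite("pics/o8.png",np.hstack([a,b])[:600,:800])
E
```

```text
cols 246..300
172 ......................................................
173 ......................................................
174 ......................................................
175 ......................................................
176 ......................................................
177 ---...................................................
178 ---...................................................
179 +--...................................................
180 --....................................................
181 --....................................................
182 ......................................................
183 ......................................................
184 ......................................................
185 ......................................................
186 ......................................................
187 ......................................................
188 ......................................................
189 ......................................................
190 -.......----........
[... 1104 characters left out ...]
----++++--...................-##-..................
210 ------+++##+----------..........-+-...................
211 ------++####+----------.........--....................
212 ------++####+-..------................................
213 -------+####+--------.................................
0.4 [[34.1, 191.6], [37.9, 193.9], [21.9, 194.5]]
0.5 [[34.1, 194.6], [37.9, 197.2], [21.9, 196.2]]
0.6 [[33.7, 197.5], [37.6, 200.5], [21.7, 198.0]]
0.7 [[33.1, 200.5], [36.9, 203.8], [21.4, 199.7]]
0.8 [[32.2, 203.3], [35.9, 207.0], [20.8, 201.4]]
t 33.9 p [ 0.5287 -0.1526  0.2404] x [-0.996  0.093  0.002] z [ 0.061  0.673 -0.737] yaw 174.7 F [ 0.4  0.1 -0.7] w 0.0426 q [-0.63  0.62  0.42  1.81  0.62 -2.25]
```

View pics/o8.png

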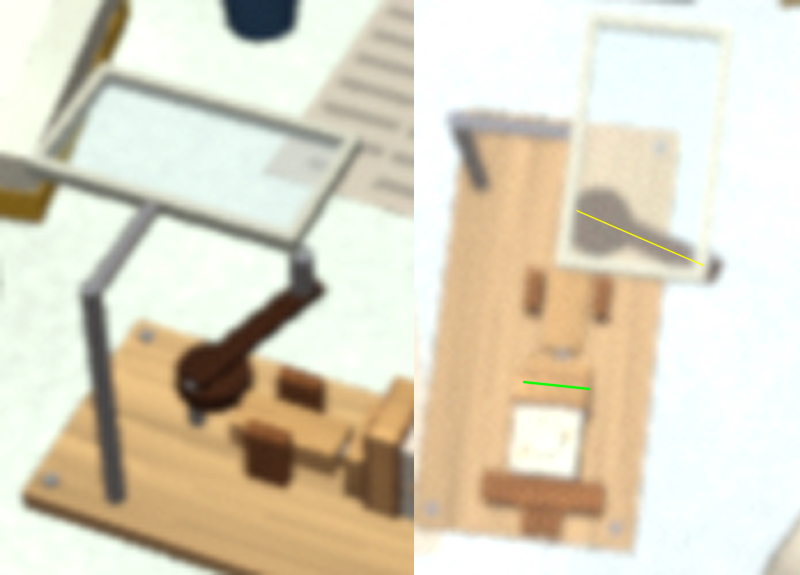

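```bash
python3 -c "
from workcell import bot
print(bot.job_done())"
```

```text
the job is handed in; nothing more can be done
None
```

The pad stands upright between the jaw and the vase, and the lever is left at about 0.86 rad. I estimate the clamping force at 24–28 N, against the 25 N asked. The job was handed in at about 34 s, with the gripper well clear of the clamp.

**Clamping force:** The push at the post rose from about 7.8 N to 12.6 N, which implies about 28 N. The lever went about 0.17 rad past where the gap was taken up, which implies about 24 N. Both are estimates, because the force readings scattered by up to about 1 N.

**Last picture:** The jaw, pad, vase and fence are in line and touching. The lever bar's end lies where 0.85–0.86 rad predicts, and the magnifier shows no sign of having been moved. The force on the tool read about zero after it backed off.

**Tilt:** The moves cannot tilt the tool directly. I got about 43° of lean by repeatedly commanding poses out of reach, then carried that lean in beneath the magnifier.

**What went wrong or disagreed:**
- **Pad insertion:** The first try met an unexplained upward push of 34 N. I backed off, found the vase had not moved, and a slow second descent went in without contact.
- **Lever push:** The finger slipped off the post once, because the fingertips look about 25–30 mm shorter in the pictures than stated. After I went in deeper, the picture and the arm position agreed on the lever angle (about 0.56 rad).
- **Cameras:** The two cameras disagreed by about 6 mm sideways, so I relied on the top one.
- **Bystanders:** I did not check them one by one at the end.

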